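# Load the measured electrodes into the magazine rack in order

### The arm

A 7-joint arm with a two-finger parallel gripper is mounted at the origin on a cart in front of the work surface, level with it; the furniture and walls round the work are solid. World frame = base frame: x ahead of the robot, y to its left, z up, the work surface at z = 0. Lengths are in m, angles in rad, forces in N, time in s.
With the tool pointing down it reaches from about 0.425 to 0.975 m from the base axis. Payload 16.7 kg.
Tool frame: the origin (TCP) lies midway between the tips of the shut fingers; the grasp point (between the pads) lies 19 mm behind it; z points along the fingers, x is the direction in which the jaws open and shut, and the axes are right-handed (so a half turn about z gives the same grasp; the last joint's range is limited). The gripper opens to 85 mm and grips with 20 to 120 N. Pads are 22 mm wide; open, the fingers measure 114 mm over their backs; the gripper's body (76 mm by 85 mm) begins 54 mm behind the grasp point. The pads swing forward as they close: fully open they stand 13 mm farther back than shut.
Start: joints at [1.109, 0.426, 0.074, 1.606, -0.034, 1.111, -0.067], TCP at [0.207, -0.642, 0.231] pointing down, gripper open.
Joint ranges: [-2.85, 2.85], [-0.5, 2.14], [-1.23, 1.37], [0.21, 2.46], [-1.02, 4.16], [0.16, 2.05], [-2.73, 2.73]. Speed limits (rad/s): [1.89, 1.89, 2.39, 2.39, 3.01, 3.01, 3.01].

### API

Orientations are given as a 3x3 rotation matrix whose columns are the frame's x, y, z axes.
In Python, from cell import bot, get_image, job_done, find_in gives the robot as it stands.
- The arm moves only by the tool step_arm, never from a script. Its argument "steps" is text: rows parted by semicolons, each of 5 numbers parted by spaces: the shift along the tool's x, y, z in m, then the turn about the tool's z in units of 6 degrees (1.0 is 6 degrees), then the opening, from 0 (shut) to 1 (fully open). In form: tx ty tz yaw claw; .... A call has 1 to 5 rows; each row shifts and turns the pose as measured when the row begins, along the tool's axes as they then stand; what a row does not reach is not made up. A row lasts 1/12 s, in which the tool goes at most 41.7 mm and 7.16 degrees, less where a joint would pass 70% of its speed; a pose out of reach is approached as far as the arm can. A call is refused whole if a number of a shift passes 0.0417 or a number of a turn 1, either way. A call with a gripper value outside its range is refused whole. The fingers move at their own pace and stop on an object; "grip_force" is the grip in N (left out, the last holds). Time passes only in rows, so rows that do not move let the fingers close. It gives the time, the measured TCP pose, the force and the opening at its end, in the units of the state.
- bot.get_obs(): the state, without advancing time (a new reading comes with each control period).
- get_image(name): name is "side" or "top"; returns a dict with "img" (480x640x3 uint8, red, green, blue), "mtx" (3x3 intrinsics, pixels), "k1" (the pictures are not rectified: a ray, as slopes to the right and down, at radius r is drawn at 1 + k1 r^2 times it, then the intrinsics apply), "rvec" (rotation vector, rad) and "tvec" (3), from world to camera coordinates, as OpenCV has them. Camera axes: x right, y down, z forward; pixel columns grow to the right and rows downward; lengths in m; the calibration is good to about 2 mm. A picture is of the moment at which its call begins. There is no depth.
- job_done(): hands the job in, once; it reports no verdict.
Trained networks look in a picture, given as the dict that the camera call returned (one of the last four; its "shot" number tells which), for a name from the list of things; names that differ only in an ending like _2 or _b are one class to them, and where a whole thing is asked for, a point or a joint stands for the part that bears it (a point fixed in the world has none). Each returns a list of dicts, best first, with "conf" (0 to 1); they miss things now and then, are a little off and sometimes report something else, mostly with a low value. They report only what shows in the picture. A call takes as long as a camera call. They do not tell look-alikes from the thing itself.
- find_in(picture, name): "point" ([x, y, z] in m, in the coordinates of the camera as it stood for that picture, good to about 4 mm: the middle of the surface that is visible of it).
The state is a dict: "time": time; "q": joint angles; "qd": joint speeds; "effort": joint torques, N m; "eef_pos": TCP position; "tool_rot": TCP orientation; "wrist_force": force on the tool from outside, world axes, zero at the start; "moment": the same for the moment, N m; "grip_width": opening from 0.0 (shut) to 1.0 (fully open).
Only numpy, scipy, OpenCV 4.12 (cv2) and the standard library are available. Lean on these libraries where they do the work, as an engineer would, in place of code of your own. Each camera call takes 0.05 s, during which the arm holds its last target.

### The job

The four copper electrodes in the full transport rack have been measured. Move them by their steel holders, one after another and upright, into the empty magazine rack, keeping their order: counted from the end with the black ball knob on each rack, the first goes into the first socket, the second into the second and so on, because the erosion machine calls them up by socket number. Leave all four standing fully seated.

Things in the scene. Friction and masses are not known exactly. Their poses are not given: they have to be found in the camera images.
- pin_electrode: electrode: round steel holder 32 mm diameter, 28 mm high, with a copper round pin (13 mm, end 7 mm thick), 28 mm tall, on top. Origin: on its axis at the holder's underside, which rests on the socket rim; z up. Below it a tapered foot 16 mm long (24 to 11 mm diameter). Grip the steel part from above, fingers closing across the row; turn about z is free. 0.13 to 0.25 kg. Starts in socket_pin.
- rib_electrode: electrode: round steel holder 32 mm diameter, 28 mm high, with a copper thin upright rib (22x3.5 mm), 24 mm tall, on top. Origin: on its axis at the holder's underside, which rests on the socket rim; z up. Below it a tapered foot 16 mm long (24 to 11 mm diameter). Grip the steel part from above, fingers closing across the row; turn about z is free. 0.13 to 0.25 kg. Starts in socket_rib.
- block_electrode: electrode: round steel holder 32 mm diameter, 28 mm high, with a copper stepped square block (19x19 mm), 20 mm tall, on top. Origin: on its axis at the holder's underside, which rests on the socket rim; z up. Below it a tapered foot 16 mm long (24 to 11 mm diameter). Grip the steel part from above, fingers closing across the row; turn about z is free. 0.13 to 0.25 kg. Starts in socket_block.
- cross_electrode: electrode: round steel holder 32 mm diameter, 28 mm high, with a copper plus-shaped rib (23 mm across), 22 mm tall, on top. Origin: on its axis at the holder's underside, which rests on the socket rim; z up. Below it a tapered foot 16 mm long (24 to 11 mm diameter). Grip the steel part from above, fingers closing across the row; turn about z is free. 0.13 to 0.25 kg. Starts in socket_cross.
- socket_pin: one of four alike white plastic cups in a row on full_rack; pin_electrode stands in it at the start. It never moves during the job; which place in the row it has differs from start to start. Origin: centre of its underside, 12 mm above the table; rim 20 mm higher, 39 mm outside diameter; axes as full_rack.
- socket_rib: one of four alike white plastic cups in a row on full_rack; rib_electrode stands in it at the start. It never moves during the job; which place in the row it has differs from start to start. Origin: centre of its underside, 12 mm above the table; rim 20 mm higher, 39 mm outside diameter; axes as full_rack.
- socket_block: one of four alike white plastic cups in a row on full_rack; block_electrode stands in it at the start. It never moves during the job; which place in the row it has differs from start to start. Origin: centre of its underside, 12 mm above the table; rim 20 mm higher, 39 mm outside diameter; axes as full_rack.
- socket_cross: one of four alike white plastic cups in a row on full_rack; cross_electrode stands in it at the start. It never moves during the job; which place in the row it has differs from start to start. Origin: centre of its underside, 12 mm above the table; rim 20 mm higher, 39 mm outside diameter; axes as full_rack.
- full_rack: transport rack: aluminium plate with four white sockets, the four socket_ entries in any order, all full at the start. Socket axes on its x axis at x = -0.072 (first, at the knob), -0.024, 0.024, 0.072 (fourth). Origin on the table amid the row, z up. Plate x -0.124 to 0.108, 46 mm wide, 12 mm thick; black ball knob at x = -0.110, top 35 mm high. Fixed. 
- empty_rack: magazine rack: four empty grey sockets, any yaw. Socket axes on its x axis at x = -0.072 (first, at the knob), -0.024, 0.024, 0.072 (fourth). Origin on the table amid the row, z up. Plate x -0.124 to 0.108, 46 mm wide, 12 mm thick; black ball knob at x = -0.110, top 35 mm high. Fixed. Rims 32 mm above the table = origin height of a seated electrode; conical, 26 mm mouth, 13 mm floor, 17 mm deep.
Things that resemble listed ones, but are neither listed nor needed, are in the scene too. Leave any pink or yellow look-alike of the pin_electrode alone.

How it is judged:
By the outcome, as a careful person would: the job done as asked, in the order asked, and still so for the second after the job is handed in, with the robot touching nothing.
It also fails if it takes over 93 s, if anything falls off the work surface, if the arm or the gripper's body presses on something with over 40 N, if the wrist force passes 120 N, or if a joint passes its speed limit or range.

## Working session

There is one attempt and no reset: what is moved stays moved. The work goes in short steps, Python scripts to look and compute and a tool call to move; the robot and the scene stay as the last step left them, time stands still between calls to the robot, and variables do not carry over. Pictures are saved under pics/ and viewed, and the job is handed in when it is done.

Besides the shell and the picture viewer there is one more tool, called after "Call:" as a command line: name --argument value ..., lists and objects as JSON in quotes. step_arm: Moves the arm, as the interface text tells. Its arguments: {"type":"object","properties":{"steps":{"type":"string"},"grip_force":{"type":"number"}},"required":["steps"]}

```bash
ls; mkdir -p pics; cat > h.py <<'E'
import numpy as np, cv2
from cell import bot,get_image,job_done,find_in
def save(n,im): cv2.imwrite(f'pics/{n}.png',im['img'][:,:,::-1])
def RT(im):
    R,_=cv2.Rodrigues(np.array(im['rvec'],float)); return R,np.array(im['tvec'],float).reshape(3)
def towld(im,p):
    R,t=RT(im); return R.T@(np.array(p)-t)
def ray(im,u,v,z):
    K=np.array(im['mtx']);k=im['k1']
    d=np.array([(u-K[0,2])/K[0,0],(v-K[1,2])/K[1,1]]); s=d.copy()
    for _ in range(30): s=d/(1+k*(s@s))
    R,t=RT(im); c=-R.T@t; w=R.T@np.array([s[0],s[1],1]); return c+w*(z-c[2])/w[2]
def proj(im,P):
    R,t=RT(im);K=np.array(im['mtx']);c=R@np.array(P,float)+t;s=c[:2]/c[2];s=s*(1+im['k1']*(s@s));return K[0,0]*s[0]+K[0,2],K[1,1]*s[1]+K[1,2]
E
python3 - <<'E'
from h import *
for n in('top','side'):
    im=get_image(n);save(n+'0',im)
    R,t=RT(im);print(n,'cam',-R.T@t,R[2])
    for o in['pin_electrode','rib_electrode','block_electrode','cross_electrode','socket_pin','full_rack','empty_rack']:
        for d in find_in(im,o): print(o,round(d['conf'],2),towld(im,d['point']).round(4),np.round(proj(im,towld(im,d['point']))))
o=bot.get_obs();print(o)
E
```

```text
pics
top cam [ 0.39698875 -0.24844156  0.98739142] [ 0.1121109   0.02743251 -0.99331697]
pin_electrode 0.95 [ 0.4728 -0.09    0.0561] [237. 263.]
pin_electrode 0.89 [ 0.4639 -0.2252  0.0448] [325. 267.]
pin_electrode 0.87 [ 0.6051 -0.2513  0.0405] [339. 177.]
pin_electrode 0.7 [ 0.3616 -0.17    0.0412] [291. 334.]
pin_electrode 0.67 [ 0.5166 -0.1104  0.0577] [250. 234.]
rib_electrode 0.77 [ 0.5634 -0.1246  0.0595] [258. 204.]
block_electrode 0.88 [ 0.5164 -0.108   0.0541] [248. 234.]
cross_electrode 0.57 [ 0.6061 -0.1496  0.0627] [274. 176.]
socket_pin 0.67 [ 0.4681 -0.0976  0.0319] [244. 267.]
full_rack 0.65 [ 0.5167 -0.1077  0.0119] [252. 237.]
empty_rack 0.6 [ 0.4803 -0.3424  0.0072] [398. 256.]
side cam [0.33507347 0.51742314 0.49246693] [ 0.17848515 -0.84900607 -0.49732459]
pin_electrode 0.98 [ 0.4628 -0.2197  0.0393] [338. 263.]
pin_electrode 0.88 [ 0.6098 -0.2433  0.0422] [246. 246.]
pin_electrode 0.7 [ 0.3667 -0.1596  0.036 ] [402. 294.]
pin_electrode 0.68 [ 0.4786 -0.0762  0.0557] [306. 310.]
rib_electrode 0.8 [ 0.558  -0.1153  0.0564] [254. 287.]
rib_electrode 0.57 [ 0.5623
[... 397 characters left out ...]
5,
        1.11083947, -0.06709463]), 'qd': array([-0.00057655,  0.00026704,  0.00081659,  0.0004545 ,  0.0003978 ,
       -0.0002042 ,  0.00173942]), 'effort': array([ 1.58802697e-03, -9.49447346e+01,  3.75681147e+00, -4.63873279e+01,
        1.88662566e-02,  2.23732663e-03, -5.02554610e-05]), 'eef_pos': array([ 0.20705516, -0.64243172,  0.23135651]), 'tool_rot': array([[ 3.06736331e-01, -9.51794527e-01,  3.33487847e-05],
       [-9.51794528e-01, -3.06736331e-01,  6.73506677e-06],
       [ 3.81888417e-06, -3.38070805e-05, -9.99999999e-01]]), 'wrist_force': array([0.3962326 , 0.051428  , 0.25164276]), 'moment': array([ 0.00448218, -0.03321654,  0.00692165]), 'grip_width': 0.9990631406348647}
```

View pics/top0.png

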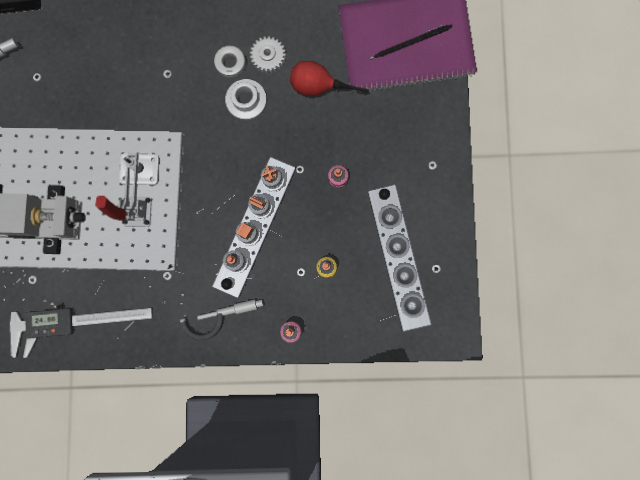

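View pics/side0.png

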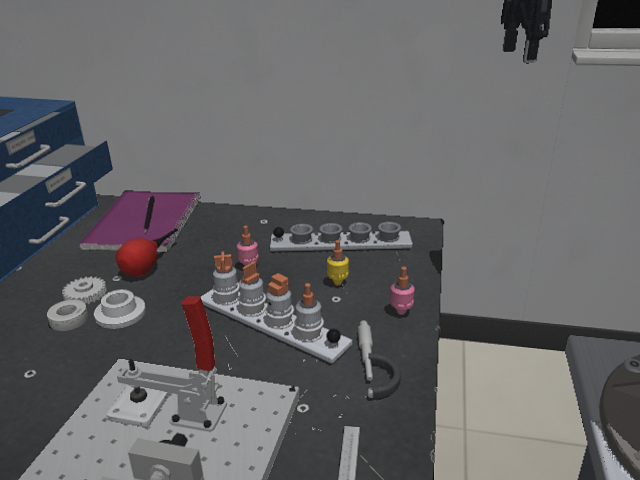

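```bash
python3 - <<'E'
import cv2
t=cv2.imread('pics/top0.png');s=cv2.imread('pics/side0.png')
cv2.imwrite('pics/z1.png',cv2.resize(t[150:340,350:450],None,fx=3,fy=3,interpolation=cv2.INTER_CUBIC))
cv2.imwrite('pics/z2.png',cv2.resize(t[150:305,200:310],None,fx=3.8,fy=3.8,interpolation=cv2.INTER_CUBIC))
cv2.imwrite('pics/z3.png',cv2.resize(s[215:260,260:420],None,fx=5,fy=5,interpolation=cv2.INTER_CUBIC))
cv2.imwrite('pics/z4.png',cv2.resize(s[240:365,195:355],None,fx=4.8,fy=4.8,interpolation=cv2.INTER_CUBIC))
E
```

```text
(no output)
```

View pics/z1.png

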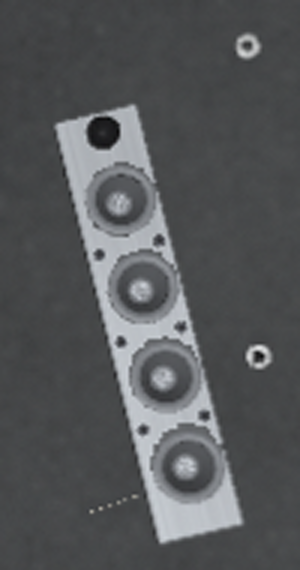

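View pics/z2.png

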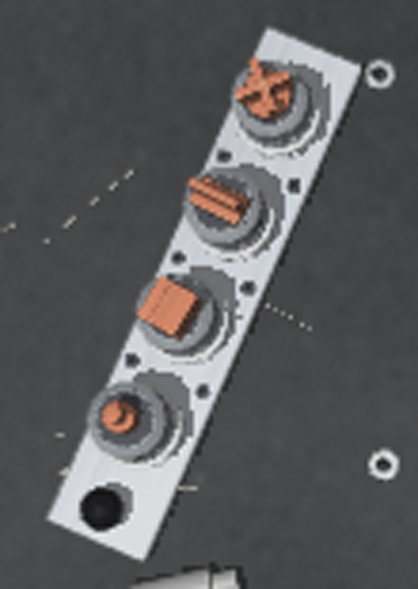

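View pics/z3.png

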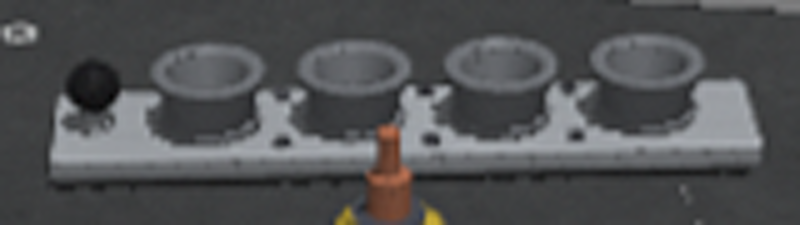

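View pics/z4.png

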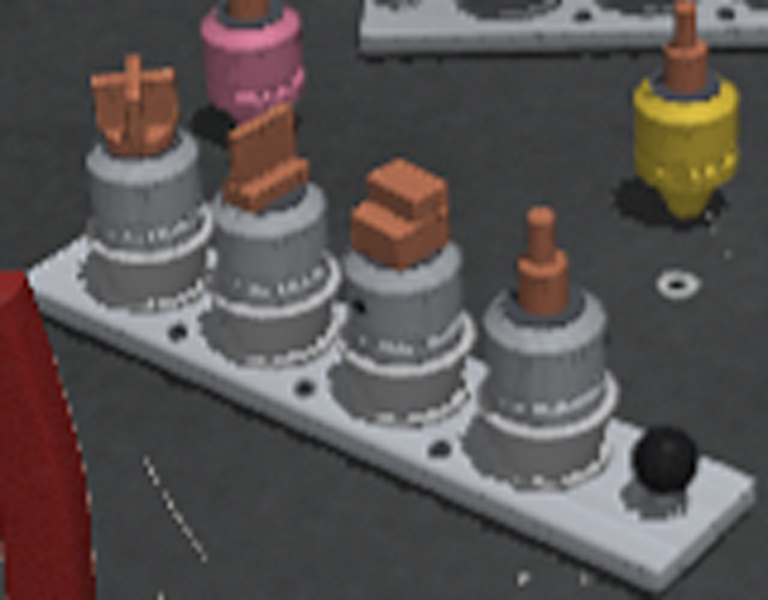

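```bash
cat > fit.py <<'E'
from h import *
from scipy.optimize import least_squares
T=get_image('top');S=get_image('side')
u=lambda x,y,f,ox,oy:((x+.5)/f-.5+ox,(y+.5)/f-.5+oy)
for x,y in[(121,200),(143,287),(166,375),(188,463)]: print('T rim',ray(T,*u(x,y,3,350,150),.032).round(4))
for x,y in[(208,71),(354,69),(501,65),(647,60)]: print('S rim',ray(S,*u(x,y,5,260,215),.032).round(4))
c=[ray(T,*u(x,y,3,350,150),.012) for x,y in[(56,124),(135,104),(243,522),(162,543)]]
print('E corners',np.round(c,4).tolist())
def pose(c,kn): # kn: knob end pair, far pair
    a=(c[kn[0]]+c[kn[1]])/2;b=(c[kn[2]]+c[kn[3]])/2;d=b-a;L=np.linalg.norm(d);e=d/L
    print('len',L.round(4),'yaw',np.degrees(np.arctan2(e[1],e[0])).round(2))
    m=(a+b)/2
    for x in(-.072,-.024,.024,.072): print('   ',(m+e*(x+.008)).round(4))
pose(c,[0,1,2,3])
c=[ray(T,*u(x,y,3.8,200,150),.012) for x,y in[(267,27),(361,67),(146,560),(48,519)]]
print('F top');pose(c,[2,3,0,1])
print('T knob',ray(T,*u(100,508,3.8,200,150),.028), 'E',ray(T,*u(103,132,3,350,150),.028))
# holder-top circle centres, z=.060
for x,y in[(130,420),(178,315),(226,211),(274,107)]: print('T mid-holder guess z.06',ray(T,*u(x,y,3.8,200,150),.060).round(4))
# side: holder top circle centres z=.06
for x,y in[(143,152),(270,203),(402,258),(545,312)]: print('S holder top',ray(S,*u(x,y,4.8,195,240),.060).round(4))
E
python3 fit.py
```

```text
T rim [ 0.5417 -0.3296  0.032 ]
T rim [ 0.4954 -0.3394  0.032 ]
T rim [ 0.4491 -0.3495  0.032 ]
T rim [ 0.4034 -0.3589  0.032 ]
S rim [ 0.5432 -0.3288  0.032 ]
S rim [ 0.4963 -0.3377  0.032 ]
S rim [ 0.4493 -0.3481  0.032 ]
S rim [ 0.4028 -0.3592  0.032 ]
E corners [[0.5873, -0.2978, 0.012], [0.5969, -0.3407, 0.012], [0.3721, -0.3886, 0.012], [0.3621, -0.3459, 0.012]]
len 0.23 yaw -167.95
    [ 0.5422 -0.3299  0.012 ]
    [ 0.4953 -0.3399  0.012 ]
    [ 0.4483 -0.3499  0.012 ]
    [ 0.4014 -0.3599  0.012 ]
F top
len 0.2297 yaw -24.48
    [ 0.4769 -0.0847  0.012 ]
    [ 0.5206 -0.1046  0.012 ]
    [ 0.5643 -0.1244  0.012 ]
    [ 0.608  -0.1443  0.012 ]
T knob [ 0.4430463  -0.06796217  0.028     ] E [ 0.57908766 -0.32171646  0.028     ]
T mid-holder guess z.06 [ 0.4766 -0.0863  0.06  ]
T mid-holder guess z.06 [ 0.5187 -0.1061  0.06  ]
T mid-holder guess z.06 [ 0.5608 -0.1262  0.06  ]
T mid-holder guess z.06 [ 0.6033 -0.1464  0.06  ]
S holder top [ 0.6067 -0.1398  0.06  ]
S holder top [ 0.5632 -0.1201  0.06  ]
S holder top [ 0.5204 -0.1     0.06  ]
S holder top [ 0.4774 -0.082   0.06  ]
```

```bash
cat > plan.py <<'E'
import sys
from h import *
P={'F1':(.477,-.084),'F2':(.5205,-.104),'F3':(.564,-.123),'F4':(.6075,-.143),'E1':(.5425,-.3295),'E2':(.4957,-.339),'E3':(.449,-.349),'E4':(.402,-.359)}
Y={'F':-114.5,'E':-78.0}
# plan.py target z [nrows]
tg=sys.argv[1];z=float(sys.argv[2]);o=bot.get_obs();p=o['eef_pos'];R=o['tool_rot']
psi=np.degrees(np.arctan2(R[1,0],R[0,0]))
g=np.array([*P[tg],z]);dpsi=(Y[tg[0]]-psi+90)%180-90;tu=-dpsi/6
d=g-p
n=int(sys.argv[3]) if len(sys.argv)>3 else max(1,int(np.ceil(max(np.linalg.norm(d)/.035,abs(tu)/.95))))
print('t',round(o['time'],2),'pos',p.round(4),'psi',psi.round(1),'world d',d.round(4),'turn',round(tu,2),'tilt',R[:,2].round(3),'F',o['wrist_force'].round(1),'w',round(o['grip_width'],3),'q7',o['q'][6].round(2),'n',n)
for i in range(n):
    a=np.radians(psi+dpsi*i/n);x=np.array([np.cos(a),np.sin(a),0]);y=np.array([np.sin(a),-np.cos(a),0]);s=d/n
    print('%.4f %.4f %.4f %.2f'%(s@x,s@y,-s[2],tu/n),end='; ' if (i+1)%5 else '\n')
E
python3 plan.py F1 .16
```

```text
t 0.9 pos [ 0.207  -0.6424  0.2313] psi -72.1 world d [ 0.27    0.5584 -0.0713] turn 7.06 tilt [-0.  0. -1.] F [ 1.2  0.1 -1.3] w 1.001 q7 -0.07 n 18
-0.0249 -0.0238 0.0040 0.39; -0.0259 -0.0227 0.0040 0.39; -0.0268 -0.0217 0.0040 0.39; -0.0277 -0.0205 0.0040 0.39; -0.0285 -0.0194 0.0040 0.39
-0.0293 -0.0182 0.0040 0.39; -0.0300 -0.0170 0.0040 0.39; -0.0306 -0.0157 0.0040 0.39; -0.0313 -0.0145 0.0040 0.39; -0.0318 -0.0132 0.0040 0.39
-0.0324 -0.0119 0.0040 0.39; -0.0328 -0.0105 0.0040 0.39; -0.0332 -0.0092 0.0040 0.39; -0.0336 -0.0078 0.0040 0.39; -0.0339 -0.0064 0.0040 0.39
-0.0341 -0.0050 0.0040 0.39; -0.0343 -0.0036 0.0040 0.39; -0.0344 -0.0022 0.0040 0.39;
```

Call:
step_arm --steps "-0.025 -0.024 0 0.4 0.7; -0.026 -0.023 0 0.4 0.7; -0.027 -0.022 0 0.4 0.7; -0.028 -0.021 0 0.4 0.7; -0.0285 -0.0195 0 0.4 0.7" --grip_force 60

```text
time: 1.32
eef_pos: [0.2806, -0.4872, 0.2296]
tool_rot: [[0.084, -0.996, -0.002], [-0.996, -0.084, -0.002], [0.002, 0.003, -1.0]]
wrist_force: [1.7, -0.3, -0.0]
grip_width: 0.695
```

Call:
step_arm --steps "-0.029 -0.018 0 0.4 0.7; -0.030 -0.017 0 0.4 0.7; -0.031 -0.016 0 0.4 0.7; -0.031 -0.0145 0 0.4 0.7; -0.032 -0.013 0 0.4 0.7"

```text
time: 1.73
eef_pos: [0.3621, -0.3264, 0.23]
tool_rot: [[-0.137, -0.991, -0.001], [-0.991, 0.137, -0.004], [0.004, 0.0, -1.0]]
wrist_force: [0.6, 0.0, -0.2]
grip_width: 0.701
```

```bash
python3 plan.py F1 .16
```

```text
t 1.73 pos [ 0.3621 -0.3264  0.23  ] psi -97.8 world d [ 0.1149  0.2424 -0.07  ] turn 2.78 tilt [-0.001 -0.004 -1.   ] F [ 0.6  0.  -0.2] w 0.701 q7 -1.12 n 8
-0.0320 -0.0101 0.0088 0.35; -0.0323 -0.0089 0.0088 0.35; -0.0326 -0.0077 0.0088 0.35; -0.0329 -0.0066 0.0088 0.35; -0.0331 -0.0054 0.0088 0.35
-0.0333 -0.0041 0.0088 0.35; -0.0334 -0.0029 0.0088 0.35; -0.0335 -0.0017 0.0088 0.35;
```

Call:
step_arm --steps "-0.032 -0.010 0.004 0.35 0.7; -0.0325 -0.009 0.004 0.35 0.7; -0.0325 -0.0075 0.004 0.35 0.7; -0.033 -0.0065 0.004 0.35 0.7; -0.033 -0.0055 0.004 0.35 0.7"

```text
time: 2.15
eef_pos: [0.4376, -0.1674, 0.211]
tool_rot: [[-0.325, -0.946, 0.004], [-0.946, 0.324, -0.007], [0.005, -0.006, -1.0]]
wrist_force: [1.5, -0.3, 0.2]
grip_width: 0.703
```

```bash
python3 plan.py F1 .16
```

```text
t 2.15 pos [ 0.4376 -0.1674  0.211 ] psi -108.9 world d [ 0.0394  0.0834 -0.051 ] turn 0.93 tilt [ 0.004 -0.007 -1.   ] F [ 1.5 -0.3  0.2] w 0.703 q7 -1.71 n 4
-0.0229 -0.0026 0.0128 0.23; -0.0230 -0.0020 0.0128 0.23; -0.0230 -0.0014 0.0128 0.23; -0.0231 -0.0009 0.0128 0.23;
```

Call:
step_arm --steps "-0.023 -0.0025 0.012 0.25 0.7; -0.023 -0.002 0.012 0.25 0.7; -0.023 -0.0015 0.012 0.25 0.7; -0.022 -0.001 0.012 0.2 0.7; 0 0 0 0 0.7"

```text
time: 2.57
eef_pos: [0.482, -0.0743, 0.1622]
tool_rot: [[-0.417, -0.909, 0.01], [-0.909, 0.417, -0.006], [0.002, -0.011, -1.0]]
wrist_force: [-0.6, 0.9, -0.1]
grip_width: 0.694
```

```bash
python3 plan.py F1 .10
```

```text
t 2.57 pos [ 0.482  -0.0743  0.1622] psi -114.6 world d [-0.005  -0.0097 -0.0622] turn -0.02 tilt [ 0.01  -0.006 -1.   ] F [-0.6  0.9 -0.1] w 0.694 q7 -2.06 n 2
0.0055 0.0002 0.0311 -0.01; 0.0055 0.0003 0.0311 -0.01;
```

Call:
step_arm --steps "0.005 0 0.02 0 0.7; 0.005 0 0.02 0 0.7; 0 0 0.015 0 0.7; 0 0 0 0 0.7"

```text
time: 2.9
eef_pos: [0.4798, -0.0823, 0.1062]
tool_rot: [[-0.413, -0.911, 0.012], [-0.911, 0.413, -0.006], [0.0, -0.014, -1.0]]
wrist_force: [-0.8, 0.4, -0.3]
grip_width: 0.699
```

```bash
python3 plan.py F1 .033; python3 - <<'E'
from h import *
im=get_image('side');save('s1',im);im=get_image('top');save('t1',im)
t=cv2.imread('pics/t1.png')[180:330,150:350];s=cv2.imread('pics/s1.png')[170:380,180:400]
cv2.imwrite('pics/c1.png',np.hstack([cv2.resize(t,(400,300)),cv2.resize(s,(314,300))]))
E
```

```text
t 2.9 pos [ 0.4798 -0.0823  0.1062] psi -114.4 world d [-0.0028 -0.0017 -0.0732] turn 0.02 tilt [ 0.012 -0.006 -1.   ] F [-0.8  0.4 -0.3] w 0.699 q7 -2.07 n 3
0.0009 0.0006 0.0244 0.01; 0.0009 0.0006 0.0244 0.01; 0.0009 0.0006 0.0244 0.01;
```

View pics/c1.png

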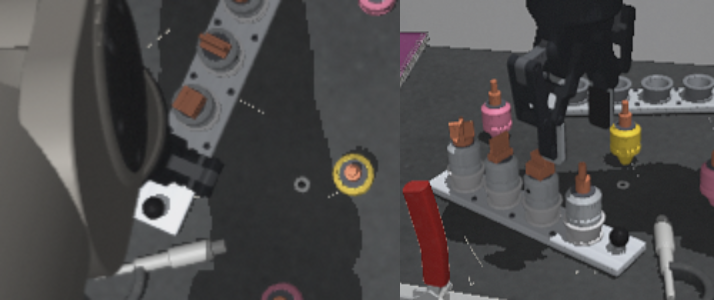

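Call:
step_arm --steps "0.001 0.0015 0.02 0 0.7; 0.001 0.0015 0.02 0 0.7; 0 0 0.015 0 0.7; 0 0 0.01 0 0.7; 0 0 0 0 0.7"

```text
time: 3.42
eef_pos: [0.4833, -0.0847, 0.0479]
tool_rot: [[-0.414, -0.91, 0.025], [-0.91, 0.414, -0.008], [-0.003, -0.026, -1.0]]
wrist_force: [-1.2, 0.6, -0.6]
grip_width: 0.704
```

```bash
python3 plan.py F1 .032 1; python3 - <<'E'
from h import *
im=get_image('side');save('s2',im)
s=cv2.imread('pics/s2.png')[210:370,190:370]
cv2.imwrite('pics/c2.png',cv2.resize(s,None,fx=3.3,fy=3.3))
E
```

```text
t 3.42 pos [ 0.4833 -0.0847  0.0479] psi -114.5 world d [-0.0063  0.0007 -0.0159] turn 0.01 tilt [ 0.025 -0.008 -1.   ] F [-1.2  0.6 -0.6] w 0.704 q7 -2.11 n 1
0.0020 0.0060 0.0159 0.01;
```

View pics/c2.png

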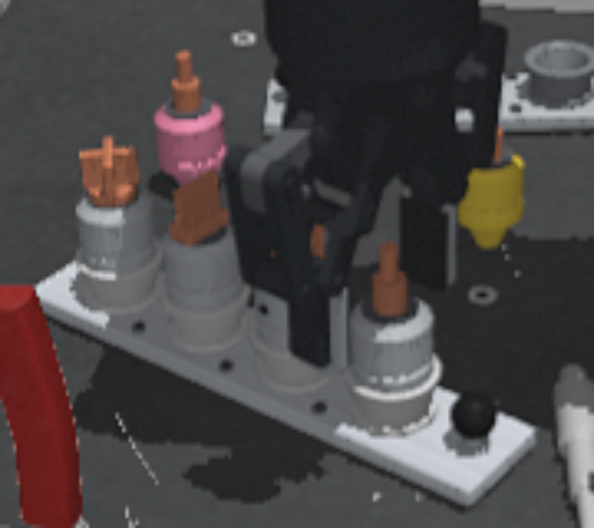

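```bash
python3 - <<'E'
from h import *
o=bot.get_obs();print(o['q'].round(3),o['eef_pos'])
im=get_image('side')
p=o['eef_pos'];R=o['tool_rot']
for s in(-.03,0,.03): print(s,proj(im,p+R[:,0]*s))
print('F1',proj(im,(.477,-.084,.06)),proj(im,(.477,-.084,.032)))
E
```

```text
[ 0.222  0.386 -0.217  2.166  0.163  0.578 -2.112] [ 0.48370484 -0.08476817  0.04879705]
-0.03 (np.float64(289.2124142370372), np.float64(321.9825316465002))
0 (np.float64(303.96423134565543), np.float64(310.1586715815412))
0.03 (np.float64(317.91382582241886), np.float64(298.98121206202165))
F1 (np.float64(308.78916455708224), np.float64(303.70362263048094)) (np.float64(309.4077259794005), np.float64(321.84087876370853))
```

Call:
step_arm --steps "0.001 0.003 0.004 0 0.7; 0.001 0.003 0.004 0 0.7; 0 0.001 0.004 0 0.7; 0 0 0.003 0 0.7"

```text
time: 3.85
eef_pos: [0.4787, -0.0841, 0.0365]
tool_rot: [[-0.414, -0.91, 0.032], [-0.91, 0.414, -0.009], [-0.005, -0.033, -0.999]]
wrist_force: [0.3, 0.8, -0.5]
grip_width: 0.699
```

```bash
python3 plan.py F1 .032 1
```

```text
t 3.85 pos [ 0.4787 -0.0841  0.0365] psi -114.5 world d [-0.0017  0.0001 -0.0045] turn 0.0 tilt [ 0.032 -0.009 -0.999] F [ 0.3  0.8 -0.5] w 0.699 q7 -2.13 n 1
0.0006 0.0016 0.0045 0.00;
```

Call:
step_arm --steps "0.0005 0.0015 0.003 0 0.7; 0 0 0.001 0 0.3; 0 0 0 0 0.2; 0 0 0 0 0.2; 0 0 0 0 0.2" --grip_force 60

```text
time: 4.27
eef_pos: [0.4768, -0.0839, 0.032]
tool_rot: [[-0.414, -0.91, 0.031], [-0.91, 0.414, -0.009], [-0.005, -0.032, -0.999]]
wrist_force: [-1.2, -0.6, -1.4]
grip_width: 0.356
```

Call:
step_arm --steps "0 0 0 0 0.2; 0 0 0 0 0.2; 0 0 0 0 0.2"

```text
time: 4.52
eef_pos: [0.4769, -0.0839, 0.032]
tool_rot: [[-0.414, -0.91, 0.031], [-0.91, 0.414, -0.009], [-0.005, -0.032, -0.999]]
wrist_force: [-0.1, 0.8, -0.9]
grip_width: 0.356
```

```bash
python3 plan.py F1 .15 1
```

```text
t 4.52 pos [ 0.4769 -0.0839  0.032 ] psi -114.5 world d [ 1.00e-04 -1.00e-04  1.18e-01] turn 0.0 tilt [ 0.031 -0.009 -0.999] F [-0.1  0.8 -0.9] w 0.356 q7 -2.13 n 1
0.0000 -0.0002 -0.1180 0.00;
```

Call:
step_arm --steps "0 0 -0.006 0 0.2; 0 0 -0.012 0 0.2; 0 0 -0.018 0 0.2; 0 0 -0.02 0 0.2; 0 0 -0.02 0 0.2"

```text
time: 4.93
eef_pos: [0.4716, -0.0825, 0.108]
tool_rot: [[-0.413, -0.91, 0.023], [-0.911, 0.413, -0.008], [-0.003, -0.024, -1.0]]
wrist_force: [0.4, -0.0, -1.8]
grip_width: 0.352
```

Call:
step_arm --steps "0 0 -0.02 0 0.2; 0 0 -0.015 0 0.2; 0 0 -0.005 0 0.2; 0 0 0 0 0.2"

```text
time: 5.27
eef_pos: [0.4717, -0.0821, 0.1549]
tool_rot: [[-0.413, -0.91, 0.029], [-0.911, 0.413, -0.008], [-0.004, -0.029, -1.0]]
wrist_force: [0.3, -0.6, -1.4]
grip_width: 0.349
```

```bash
python3 plan.py E1 .15; python3 - <<'E'
from h import *
im=get_image('side');save('s3',im)
s=cv2.imread('pics/s3.png')[150:350,190:390]
cv2.imwrite('pics/c3.png',cv2.resize(s,None,fx=3,fy=3))
E
```

```text
t 5.27 pos [ 0.4717 -0.0821  0.1549] psi -114.4 world d [ 0.0708 -0.2474 -0.0049] turn -6.07 tilt [ 0.029 -0.008 -1.   ] F [ 0.3 -0.6 -1.4] w 0.349 q7 -2.04 n 8
0.0245 -0.0208 0.0006 -0.76; 0.0261 -0.0188 0.0006 -0.76; 0.0275 -0.0167 0.0006 -0.76; 0.0287 -0.0145 0.0006 -0.76; 0.0298 -0.0121 0.0006 -0.76
0.0307 -0.0097 0.0006 -0.76; 0.0313 -0.0073 0.0006 -0.76; 0.0318 -0.0048 0.0006 -0.76;
```

View pics/c3.png

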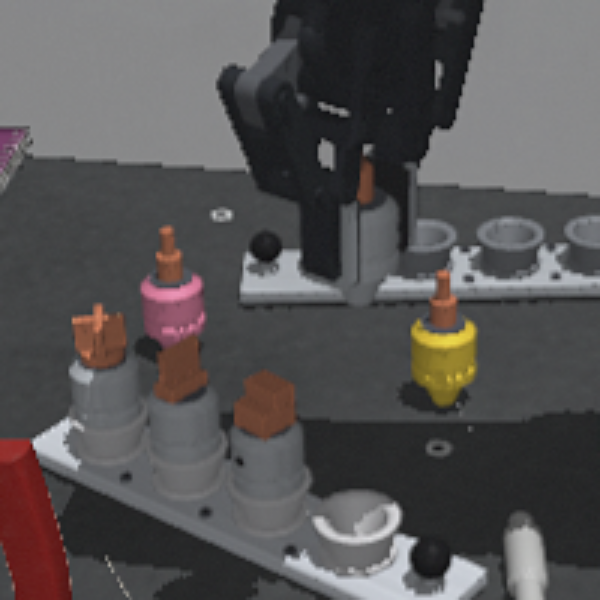

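Call:
step_arm --steps "0.018 -0.016 0 -0.6 0.2; 0.022 -0.018 0 -0.75 0.2; 0.025 -0.017 0 -0.75 0.2; 0.027 -0.015 0 -0.75 0.2; 0.028 -0.013 0 -0.75 0.2"

```text
time: 5.73
eef_pos: [0.5151, -0.2172, 0.1517]
tool_rot: [[-0.025, -0.999, 0.023], [-1.0, 0.025, -0.005], [0.004, -0.023, -1.0]]
wrist_force: [1.5, 0.1, -1.4]
grip_width: 0.355
```

Call:
step_arm --steps "0.028 -0.011 0 -0.75 0.2; 0.028 -0.009 0 -0.6 0.2; 0.02 -0.005 0 -0.4 0.2; 0.01 -0.002 0 -0.2 0.2"

```text
time: 6.07
eef_pos: [0.5459, -0.3098, 0.1459]
tool_rot: [[0.189, -0.982, 0.016], [-0.982, -0.189, -0.003], [0.006, -0.015, -1.0]]
wrist_force: [-0.9, 1.0, -1.8]
grip_width: 0.353
```

```bash
python3 plan.py E1 .10
```

```text
t 6.07 pos [ 0.5459 -0.3098  0.1459] psi -79.1 world d [-0.0034 -0.0197 -0.0459] turn -0.18 tilt [ 0.016 -0.003 -1.   ] F [-0.9  1.  -1.8] w 0.353 q7 -1.07 n 2
0.0093 0.0035 0.0229 -0.09; 0.0093 0.0036 0.0229 -0.09;
```

Call:
step_arm --steps "0.009 0.004 0.01 -0.1 0.2; 0.007 0.003 0.015 -0.1 0.2; 0 0 0.015 0 0.2; 0 0 0.006 0 0.2; 0 0 0 0 0.2"

```text
time: 6.48
eef_pos: [0.5403, -0.3309, 0.0899]
tool_rot: [[0.209, -0.978, 0.009], [-0.978, -0.209, 0.001], [0.001, -0.009, -1.0]]
wrist_force: [-0.3, 0.3, -1.8]
grip_width: 0.353
```

```bash
python3 plan.py E1 .055 2
```

```text
t 6.48 pos [ 0.5403 -0.3309  0.0899] psi -78.0 world d [ 0.0022  0.0014 -0.0349] turn 0.01 tilt [ 0.009  0.001 -1.   ] F [-0.3  0.3 -1.8] w 0.353 q7 -1.04 n 2
-0.0005 -0.0012 0.0174 0.00; -0.0005 -0.0012 0.0174 0.00;
```

Call:
step_arm --steps "-0.0005 -0.0015 0.01 0 0.2; 0 -0.001 0.012 0 0.2; 0 0 0.008 0 0.2; 0 0 0.003 0 0.2; 0 0 0 0 0.2"

```text
time: 6.9
eef_pos: [0.5435, -0.3279, 0.0531]
tool_rot: [[0.21, -0.978, 0.008], [-0.978, -0.21, 0.002], [-0.0, -0.008, -1.0]]
wrist_force: [-0.2, 0.0, -1.5]
grip_width: 0.351
```

```bash
python3 plan.py E1 .032 2; python3 - <<'E'
from h import *
im=get_image('side');save('s4',im)
s=cv2.imread('pics/s4.png')[130:270,220:430]
cv2.imwrite('pics/c4.png',cv2.resize(s,None,fx=3,fy=3))
E
```

```text
t 6.9 pos [ 0.5435 -0.3279  0.0531] psi -77.9 world d [-0.001  -0.0016 -0.0211] turn 0.02 tilt [ 0.008  0.002 -1.   ] F [-0.2  0.  -1.5] w 0.351 q7 -1.05 n 2
0.0007 0.0006 0.0105 0.01; 0.0007 0.0006 0.0105 0.01;
```

View pics/c4.png

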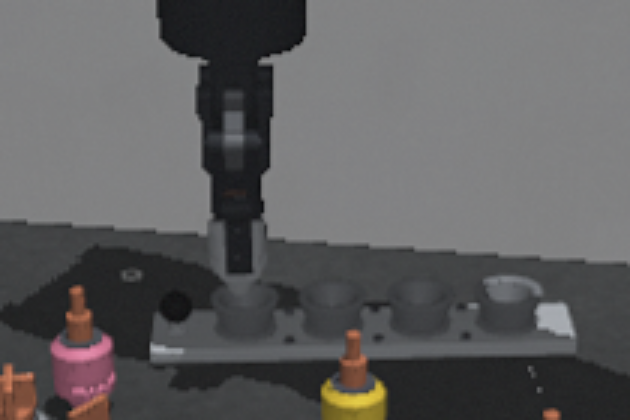

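```bash
python3 - <<'E'
from h import *
im=get_image('side');o=bot.get_obs();p=o['eef_pos']
for q in[(.5425,-.3295,.032),(.5425,-.3295,.06),(*p[:2],.06)]:
    a=proj(im,q);print(q,(a[0]-220)*3,(a[1]-130)*3)
E
```

```text
(0.5425, -0.3295, 0.032) 245.1460840632385 295.8623679183553
(0.5425, -0.3295, 0.06) 243.36910779326126 249.81741137104646
(np.float64(0.5437575552775603), np.float64(-0.32814609299050923), 0.06) 240.52892472274067 250.76398002209334
```

Within a couple of mm; correct 1–2 mm and seat.

Call:
step_arm --steps "0.001 0.0015 0.006 0 0.2; 0.001 0.001 0.006 0 0.2; 0 0 0.005 0 0.2; 0 0 0.003 0 0.2; 0 0 0 0 0.2"

```text
time: 7.42
eef_pos: [0.5425, -0.3317, 0.0337]
tool_rot: [[0.21, -0.978, 0.011], [-0.978, -0.21, -0.0], [0.003, -0.011, -1.0]]
wrist_force: [-0.0, 1.1, -1.6]
grip_width: 0.356
```

```bash
python3 plan.py E1 .032 1
```

```text
t 7.42 pos [ 0.5425 -0.3317  0.0337] psi -77.9 world d [-0.      0.0022 -0.0017] turn 0.02 tilt [ 0.011 -0.    -1.   ] F [-0.   1.1 -1.6] w 0.356 q7 -1.06 n 1
-0.0022 -0.0004 0.0017 0.02;
```

Call:
step_arm --steps "-0.002 0 0.0015 0 0.2; 0 0 0.001 0 0.2; 0 0 0.0005 0 0.2"

```text
time: 7.67
eef_pos: [0.5422, -0.3301, 0.0322]
tool_rot: [[0.209, -0.978, 0.011], [-0.978, -0.209, -0.001], [0.004, -0.011, -1.0]]
wrist_force: [-4.0, 1.7, 7.8]
grip_width: 0.357
```

```bash
python3 plan.py E1 .032 1
```

```text
t 7.67 pos [ 0.5422 -0.3301  0.0322] psi -77.9 world d [ 0.0003  0.0006 -0.0002] turn 0.01 tilt [ 0.011 -0.001 -1.   ] F [-4.   1.7  7.8] w 0.357 q7 -1.06 n 1
-0.0005 -0.0004 0.0002 0.01;
```

Seated contact (+8 N). Release to 0.6 and back up.

Call:
step_arm --steps "0 0 0 0 0.6; 0 0 0 0 0.6; 0 0 0 0 0.65; 0 0 -0.006 0 0.65; 0 0 -0.012 0 0.65"

```text
time: 8.08
eef_pos: [0.5416, -0.329, 0.0499]
tool_rot: [[0.21, -0.978, 0.01], [-0.978, -0.21, -0.0], [0.002, -0.01, -1.0]]
wrist_force: [0.6, 0.8, -0.3]
grip_width: 0.651
```

Call:
step_arm --steps "0 0 -0.02 0 0.65; 0 0 -0.025 0 0.65; 0 0 -0.03 0 0.65; 0 0 -0.025 0 0.65; 0 0 -0.01 0 0.65"

```text
time: 8.5
eef_pos: [0.5398, -0.3282, 0.1681]
tool_rot: [[0.211, -0.978, 0.009], [-0.978, -0.211, 0.001], [0.001, -0.009, -1.0]]
wrist_force: [0.7, -0.6, 0.2]
grip_width: 0.653
```

```bash
python3 plan.py F2 .15; python3 - <<'E'
from h import *
im=get_image('side');save('s5',im)
s=cv2.imread('pics/s5.png')[130:270,220:430]
cv2.imwrite('pics/c5.png',cv2.resize(s,None,fx=3,fy=3))
E
```

```text
t 8.5 pos [ 0.5398 -0.3282  0.1681] psi -77.8 world d [-0.0193  0.2242 -0.0181] turn 6.11 tilt [ 0.009  0.001 -1.   ] F [ 0.7 -0.6  0.2] w 0.653 q7 -1.01 n 7
-0.0319 -0.0040 0.0026 0.87; -0.0321 -0.0011 0.0026 0.87; -0.0321 0.0018 0.0026 0.87; -0.0318 0.0047 0.0026 0.87; -0.0312 0.0076 0.0026 0.87
-0.0304 0.0104 0.0026 0.87; -0.0293 0.0132 0.0026 0.87;
```

View pics/c5.png

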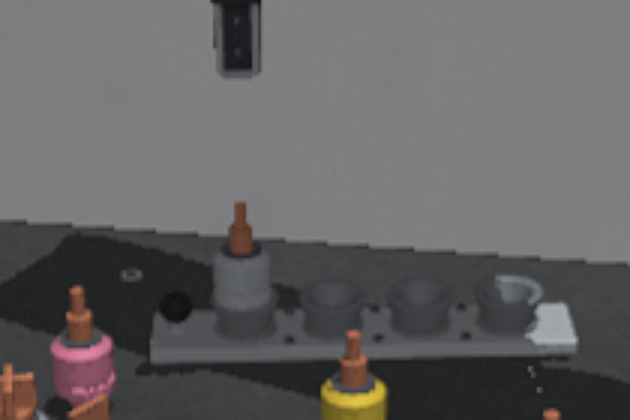

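The pin electrode stands upright in the first socket at crop (243,290). Next F2 (block).

Call:
step_arm --steps "-0.02 -0.003 0 0.7 0.65; -0.027 -0.002 0 0.8 0.65; -0.030 0.001 0 0.8 0.65; -0.030 0.004 0 0.8 0.65; -0.030 0.0065 0 0.8 0.65"

```text
time: 8.97
eef_pos: [0.5282, -0.1943, 0.172]
tool_rot: [[-0.22, -0.975, 0.015], [-0.976, 0.22, -0.004], [0.001, -0.016, -1.0]]
wrist_force: [0.8, -0.2, 0.2]
grip_width: 0.65
```

Call:
step_arm --steps "-0.029 0.009 0 0.8 0.65; -0.025 0.010 0 0.7 0.65; -0.016 0.007 0 0.5 0.65; -0.006 0.003 0 0.2 0.65"

```text
time: 9.3
eef_pos: [0.5214, -0.1038, 0.1724]
tool_rot: [[-0.447, -0.894, 0.015], [-0.894, 0.447, -0.003], [-0.004, -0.015, -1.0]]
wrist_force: [0.4, -0.6, 0.2]
grip_width: 0.649
```

```bash
python3 plan.py F2 .10
```

```text
t 9.3 pos [ 0.5214 -0.1038  0.1724] psi -116.6 world d [-0.0009 -0.0002 -0.0724] turn -0.34 tilt [ 0.015 -0.003 -1.   ] F [ 0.4 -0.6  0.2] w 0.649 q7 -2.03 n 3
0.0002 0.0002 0.0241 -0.11; 0.0002 0.0002 0.0241 -0.11; 0.0002 0.0002 0.0241 -0.11;
```

Call:
step_arm --steps "0 0 0.015 -0.3 0.65; 0 0 0.025 0 0.65; 0 0 0.025 0 0.65; 0 0.001 0.02 0 0.65; 0 0.001 0.01 0 0.65"

```text
time: 9.72
eef_pos: [0.5235, -0.0988, 0.0787]
tool_rot: [[-0.414, -0.91, 0.024], [-0.91, 0.414, -0.004], [-0.007, -0.023, -1.0]]
wrist_force: [-0.2, 0.4, -0.5]
grip_width: 0.655
```

```bash
python3 plan.py F2 .032 3
```

```text
t 9.72 pos [ 0.5235 -0.0988  0.0787] psi -114.4 world d [-0.003  -0.0052 -0.0467] turn 0.01 tilt [ 0.024 -0.004 -1.   ] F [-0.2  0.4 -0.5] w 0.655 q7 -2.05 n 3
0.0020 0.0002 0.0156 0.00; 0.0020 0.0002 0.0156 0.00; 0.0020 0.0002 0.0156 0.00;
```

Call:
step_arm --steps "0.003 0.001 0.01 0 0.65; 0.002 0.001 0.01 0 0.65; 0 0.001 0.01 0 0.65; 0 0.001 0.006 0 0.65; 0 0 0 0 0.65"

```text
time: 10.13
eef_pos: [0.5175, -0.1025, 0.0392]
tool_rot: [[-0.414, -0.91, 0.022], [-0.91, 0.414, -0.004], [-0.006, -0.022, -1.0]]
wrist_force: [-0.5, 0.0, -0.2]
grip_width: 0.646
```

```bash
python3 plan.py F2 .032 2
```

```text
t 10.13 pos [ 0.5175 -0.1025  0.0392] psi -114.5 world d [ 0.003  -0.0015 -0.0072] turn 0.0 tilt [ 0.022 -0.004 -1.   ] F [-0.5  0.  -0.2] w 0.646 q7 -2.06 n 2
0.0001 -0.0017 0.0036 0.00; 0.0001 -0.0017 0.0036 0.00;
```

Call:
step_arm --steps "0 -0.002 0.003 0 0.65; 0 -0.0015 0.003 0 0.65; 0 0 0.001 0 0.65; 0 0 0 0 0.65"

```text
time: 10.47
eef_pos: [0.5224, -0.1043, 0.0328]
tool_rot: [[-0.415, -0.91, 0.024], [-0.91, 0.415, -0.004], [-0.007, -0.024, -1.0]]
wrist_force: [-0.4, -0.1, -0.4]
grip_width: 0.651
```

```bash
python3 plan.py F2 .032 1
```

```text
t 10.47 pos [ 0.5224 -0.1043  0.0328] psi -114.5 world d [-0.0019  0.0003 -0.0008] turn 0.0 tilt [ 0.024 -0.004 -1.   ] F [-0.4 -0.1 -0.4] w 0.651 q7 -2.07 n 1
0.0005 0.0018 0.0008 0.00;
```

Call:
step_arm --steps "0.0005 0.001 0.0005 0 0.65; 0 0 0 0 0.2; 0 0 0 0 0.2; 0 0 0 0 0.2; 0 0 0 0 0.2"

```text
time: 10.88
eef_pos: [0.5218, -0.1044, 0.0334]
tool_rot: [[-0.414, -0.91, 0.026], [-0.91, 0.414, -0.004], [-0.007, -0.025, -1.0]]
wrist_force: [-0.1, 0.0, -2.2]
grip_width: 0.356
```

Call:
step_arm --steps "0 0 0 0 0.2; 0 0 0 0 0.2"

```text
time: 11.05
eef_pos: [0.5216, -0.1044, 0.0334]
tool_rot: [[-0.414, -0.91, 0.026], [-0.91, 0.414, -0.004], [-0.007, -0.025, -1.0]]
wrist_force: [0.7, 0.6, -2.7]
grip_width: 0.356
```

```bash
python3 plan.py F2 .032 1
```

```text
t 11.05 pos [ 0.5216 -0.1044  0.0334] psi -114.5 world d [-0.0011  0.0004 -0.0014] turn 0.0 tilt [ 0.026 -0.004 -1.   ] F [ 0.7  0.6 -2.7] w 0.356 q7 -2.07 n 1
0.0001 0.0012 0.0014 0.00;
```

Call:
step_arm --steps "0 0 -0.006 0 0.2; 0 0 -0.012 0 0.2; 0 0 -0.018 0 0.2; 0 0 -0.02 0 0.2; 0 0 -0.02 0 0.2"

```text
time: 11.47
eef_pos: [0.5167, -0.1034, 0.1109]
tool_rot: [[-0.414, -0.91, 0.018], [-0.91, 0.414, -0.003], [-0.005, -0.017, -1.0]]
wrist_force: [0.8, -1.1, -2.2]
grip_width: 0.351
```

Call:
step_arm --steps "0 0 -0.02 0 0.2; 0 0 -0.015 0 0.2; 0 0 -0.005 0 0.2; 0 0 0 0 0.2"

```text
time: 11.8
eef_pos: [0.5173, -0.1034, 0.1606]
tool_rot: [[-0.414, -0.91, 0.026], [-0.91, 0.414, -0.004], [-0.007, -0.025, -1.0]]
wrist_force: [0.8, -0.5, -1.9]
grip_width: 0.352
```

```bash
python3 plan.py E2 .155
```

```text
t 11.8 pos [ 0.5173 -0.1034  0.1606] psi -114.4 world d [-0.0216 -0.2356 -0.0056] turn -6.07 tilt [ 0.026 -0.004 -1.   ] F [ 0.8 -0.5 -1.9] w 0.352 q7 -2.0 n 7
0.0319 -0.0111 0.0008 -0.87; 0.0328 -0.0082 0.0008 -0.87; 0.0334 -0.0052 0.0008 -0.87; 0.0337 -0.0021 0.0008 -0.87; 0.0338 0.0009 0.0008 -0.87
0.0336 0.0040 0.0008 -0.87; 0.0331 0.0070 0.0008 -0.87;
```

Call:
step_arm --steps "0.02 -0.008 0 -0.7 0.2; 0.026 -0.008 0 -0.75 0.2; 0.029 -0.006 0 -0.75 0.2; 0.030 -0.004 0 -0.75 0.2; 0.030 -0.002 0 -0.75 0.2"

```text
time: 12.22
eef_pos: [0.5102, -0.2385, 0.1599]
tool_rot: [[-0.014, -1.0, 0.026], [-1.0, 0.014, -0.001], [0.001, -0.026, -1.0]]
wrist_force: [0.3, -0.0, -2.8]
grip_width: 0.35
```

Call:
step_arm --steps "0.030 0.001 0 -0.75 0.2; 0.028 0.003 0 -0.7 0.2; 0.020 0.003 0 -0.5 0.2; 0.008 0.001 0 -0.2 0.2"

```text
time: 12.55
eef_pos: [0.5044, -0.3335, 0.1562]
tool_rot: [[0.221, -0.975, 0.021], [-0.975, -0.221, -0.0], [0.005, -0.021, -1.0]]
wrist_force: [-1.1, -0.4, -2.1]
grip_width: 0.352
```

```bash
python3 plan.py E2 .10
```

```text
t 12.55 pos [ 0.5044 -0.3335  0.1562] psi -77.2 world d [-0.0087 -0.0055 -0.0562] turn 0.13 tilt [ 0.021 -0.    -1.   ] F [-1.1 -0.4 -2.1] w 0.352 q7 -0.96 n 2
0.0017 0.0049 0.0281 0.07; 0.0017 0.0048 0.0281 0.07;
```

Call:
step_arm --steps "0.001 0.004 0.008 0.15 0.2; 0.001 0.005 0.012 0.1 0.2; 0 0.002 0.015 0 0.2; 0 0 0.010 0 0.2; 0 0 0 0 0.2"

```text
time: 12.97
eef_pos: [0.4912, -0.3385, 0.104]
tool_rot: [[0.186, -0.982, 0.017], [-0.983, -0.186, 0.002], [0.001, -0.017, -1.0]]
wrist_force: [-0.7, 0.2, -1.7]
grip_width: 0.35
```

```bash
python3 plan.py E2 .055 2
```

```text
t 12.97 pos [ 0.4912 -0.3385  0.104 ] psi -79.3 world d [ 0.0045 -0.0005 -0.049 ] turn -0.22 tilt [ 0.017  0.002 -1.   ] F [-0.7  0.2 -1.7] w 0.35 q7 -0.99 n 2
0.0006 -0.0022 0.0245 -0.11; 0.0007 -0.0021 0.0245 -0.11;
```

Call:
step_arm --steps "0 -0.002 0.012 -0.1 0.2; 0 -0.0015 0.015 -0.1 0.2; 0 0 0.012 0 0.2; 0 0 0.006 0 0.2; 0 0 0 0 0.2"

```text
time: 13.38
eef_pos: [0.4968, -0.3347, 0.055]
tool_rot: [[0.209, -0.978, 0.017], [-0.978, -0.209, 0.004], [0.0, -0.018, -1.0]]
wrist_force: [-0.1, 0.0, -1.7]
grip_width: 0.351
```

```bash
python3 plan.py E2 .033 2
```

```text
t 13.38 pos [ 0.4968 -0.3347  0.055 ] psi -77.9 world d [-0.0011 -0.0043 -0.022 ] turn 0.01 tilt [ 0.017  0.004 -1.   ] F [-0.1  0.  -1.7] w 0.351 q7 -0.99 n 2
0.0020 0.0010 0.0110 0.01; 0.0020 0.0010 0.0110 0.01;
```

Call:
step_arm --steps "0.003 0 0.003 0 0.2; 0.0015 0 0.005 0 0.2; 0 0 0.005 0 0.2; 0 0 0.003 0 0.2; 0 0 0 0 0.2"

```text
time: 13.8
eef_pos: [0.4991, -0.3399, 0.0387]
tool_rot: [[0.209, -0.978, 0.019], [-0.978, -0.209, 0.003], [0.001, -0.019, -1.0]]
wrist_force: [-0.0, 0.2, -1.8]
grip_width: 0.348
```

```bash
python3 plan.py E2 .033 1
```

```text
t 13.8 pos [ 0.4991 -0.3399  0.0387] psi -77.9 world d [-0.0034  0.0009 -0.0057] turn 0.01 tilt [ 0.019  0.003 -1.   ] F [-0.   0.2 -1.8] w 0.348 q7 -0.99 n 1
-0.0016 0.0032 0.0057 0.01;
```

Call:
step_arm --steps "-0.0015 0.003 0.002 0 0.2; 0 0 0.002 0 0.2; 0 0 0.0015 0 0.2; 0 0 0.001 0 0.2"

```text
time: 14.13
eef_pos: [0.496, -0.3394, 0.0331]
tool_rot: [[0.208, -0.978, 0.02], [-0.978, -0.208, 0.002], [0.002, -0.02, -1.0]]
wrist_force: [-9.8, 5.8, 31.1]
grip_width: 0.349
```

```bash
python3 plan.py E2 .033 1
```

```text
t 14.13 pos [ 0.496  -0.3394  0.0331] psi -78.0 world d [-0.0003  0.0004 -0.0001] turn 0.0 tilt [ 0.02   0.002 -1.   ] F [-9.8  5.8 31.1] w 0.349 q7 -1.0 n 1
-0.0004 0.0002 0.0001 0.00;
```

Seated with 31 N; release and retract.

Call:
step_arm --steps "0 0 -0.0005 0 0.6; 0 0 0 0 0.6; 0 0 0 0 0.65; 0 0 -0.006 0 0.65; 0 0 -0.012 0 0.65"

```text
time: 14.55
eef_pos: [0.4953, -0.339, 0.0516]
tool_rot: [[0.208, -0.978, 0.019], [-0.978, -0.208, 0.002], [0.002, -0.019, -1.0]]
wrist_force: [0.0, -0.5, 0.3]
grip_width: 0.653
```

Call:
step_arm --steps "0 0 -0.02 0 0.65; 0 0 -0.025 0 0.65; 0 0 -0.03 0 0.65; 0 0 -0.025 0 0.65; 0 0 -0.01 0 0.65"

```text
time: 14.97
eef_pos: [0.4925, -0.3385, 0.17]
tool_rot: [[0.209, -0.978, 0.018], [-0.978, -0.209, 0.003], [0.001, -0.019, -1.0]]
wrist_force: [0.9, -0.1, -0.1]
grip_width: 0.649
```

```bash
python3 plan.py F3 .165; python3 - <<'E'
from h import *
im=get_image('side');save('s6',im)
s=cv2.imread('pics/s6.png')[130:330,200:430]
cv2.imwrite('pics/c6.png',cv2.resize(s,None,fx=3,fy=3))
E
```

```text
t 14.97 pos [ 0.4925 -0.3385  0.17  ] psi -77.9 world d [ 0.0715  0.2155 -0.005 ] turn 6.1 tilt [ 0.018  0.003 -1.   ] F [ 0.9 -0.1 -0.1] w 0.649 q7 -0.94 n 7
-0.0280 -0.0164 0.0007 0.87; -0.0293 -0.0138 0.0007 0.87; -0.0305 -0.0111 0.0007 0.87; -0.0314 -0.0083 0.0007 0.87; -0.0320 -0.0054 0.0007 0.87
-0.0323 -0.0024 0.0007 0.87; -0.0324 0.0005 0.0007 0.87;
```

View pics/c6.png

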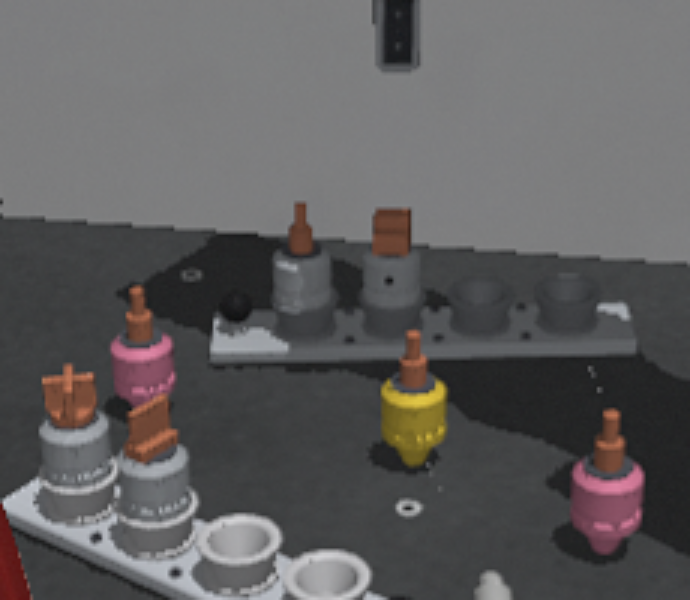

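Pin and block stand in sockets 1 and 2 at the same level. On to the rib (F3).

Call:
step_arm --steps "-0.018 -0.010 0 0.7 0.65; -0.024 -0.012 0 0.8 0.65; -0.028 -0.011 0 0.8 0.65; -0.029 -0.009 0 0.8 0.65; -0.030 -0.006 0 0.8 0.65"

```text
time: 15.43
eef_pos: [0.5357, -0.2118, 0.1757]
tool_rot: [[-0.223, -0.975, 0.023], [-0.975, 0.223, -0.003], [-0.002, -0.023, -1.0]]
wrist_force: [1.2, -0.7, 0.8]
grip_width: 0.648
```

Call:
step_arm --steps "-0.030 -0.004 0 0.8 0.65; -0.026 -0.001 0 0.7 0.65; -0.018 0 0 0.45 0.65; -0.005 0 0 0.1 0.65"

```text
time: 15.77
eef_pos: [0.5659, -0.1277, 0.1772]
tool_rot: [[-0.435, -0.9, 0.024], [-0.9, 0.435, -0.001], [-0.01, -0.022, -1.0]]
wrist_force: [0.1, 0.5, 1.3]
grip_width: 0.65
```

```bash
python3 plan.py F3 .10
```

```text
t 15.77 pos [ 0.5659 -0.1277  0.1772] psi -115.8 world d [-0.0019  0.0047 -0.0772] turn -0.21 tilt [ 0.024 -0.001 -1.   ] F [0.1 0.5 1.3] w 0.65 q7 -1.98 n 3
-0.0011 0.0013 0.0257 -0.07; -0.0012 0.0012 0.0257 -0.07; -0.0012 0.0012 0.0257 -0.07;
```

Call:
step_arm --steps "0 0.001 0.015 -0.2 0.65; 0 0.001 0.025 0 0.65; 0 0.001 0.025 0 0.65; 0 0.001 0.02 0 0.65; 0 0.001 0.01 0 0.65"

```text
time: 16.18
eef_pos: [0.5669, -0.1212, 0.083]
tool_rot: [[-0.411, -0.911, 0.032], [-0.912, 0.411, -0.001], [-0.012, -0.029, -0.999]]
wrist_force: [-0.6, -0.1, -0.1]
grip_width: 0.651
```

```bash
python3 plan.py F3 .032 3
```

```text
t 16.18 pos [ 0.5669 -0.1212  0.083 ] psi -114.2 world d [-0.0029 -0.0018 -0.051 ] turn 0.04 tilt [ 0.032 -0.001 -0.999] F [-0.6 -0.1 -0.1] w 0.651 q7 -2.0 n 3
0.0010 0.0006 0.0170 0.01; 0.0010 0.0006 0.0170 0.01; 0.0010 0.0006 0.0170 0.01;
```

Call:
step_arm --steps "0.001 0.001 0.01 0 0.65; 0.001 0.001 0.01 0 0.65; 0 0.001 0.01 0 0.65; 0 0.001 0.008 0 0.65; 0 0 0 0 0.65"

```text
time: 16.6
eef_pos: [0.5627, -0.1216, 0.0414]
tool_rot: [[-0.411, -0.911, 0.03], [-0.912, 0.411, -0.001], [-0.012, -0.028, -1.0]]
wrist_force: [-0.6, 0.2, 0.1]
grip_width: 0.65
```

```bash
python3 plan.py F3 .032 2
```

```text
t 16.6 pos [ 0.5627 -0.1216  0.0414] psi -114.3 world d [ 0.0013 -0.0014 -0.0094] turn 0.04 tilt [ 0.03  -0.001 -1.   ] F [-0.6  0.2  0.1] w 0.65 q7 -2.02 n 2
0.0004 -0.0009 0.0047 0.02; 0.0003 -0.0009 0.0047 0.02;
```

Call:
step_arm --steps "0.0005 -0.0005 0.004 0 0.65; 0 0 0.004 0 0.65; 0 0 0.0015 0 0.65; 0 0 0 0 0.65"

```text
time: 16.93
eef_pos: [0.5643, -0.1227, 0.032]
tool_rot: [[-0.411, -0.911, 0.032], [-0.911, 0.411, -0.001], [-0.012, -0.03, -0.999]]
wrist_force: [0.0, 0.4, 0.8]
grip_width: 0.649
```

```bash
python3 plan.py F3 .032 1
```

```text
t 16.93 pos [ 0.5643 -0.1227  0.032 ] psi -114.3 world d [-0.0003 -0.0003 -0.    ] turn 0.04 tilt [ 0.032 -0.001 -0.999] F [0.  0.4 0.8] w 0.649 q7 -2.02 n 1
0.0004 0.0001 0.0000 0.04;
```

Call:
step_arm --steps "0 0 0 0 0.2; 0 0 0 0 0.2; 0 0 0 0 0.2; 0 0 0 0 0.2; 0 0 0 0 0.2"

```text
time: 17.35
eef_pos: [0.5646, -0.1233, 0.0332]
tool_rot: [[-0.412, -0.911, 0.033], [-0.911, 0.412, -0.002], [-0.012, -0.031, -0.999]]
wrist_force: [0.0, -0.7, -1.4]
grip_width: 0.356
```

Call:
step_arm --steps "0 0 0 0 0.2; 0 0 -0.006 0 0.2; 0 0 -0.012 0 0.2; 0 0 -0.018 0 0.2; 0 0 -0.02 0 0.2"

```text
time: 17.77
eef_pos: [0.5604, -0.1222, 0.0891]
tool_rot: [[-0.411, -0.911, 0.027], [-0.912, 0.411, -0.0], [-0.011, -0.024, -1.0]]
wrist_force: [0.0, 0.0, -1.5]
grip_width: 0.354
```

Call:
step_arm --steps "0 0 -0.02 0 0.2; 0 0 -0.02 0 0.2; 0 0 -0.015 0 0.2; 0 0 -0.005 0 0.2; 0 0 0 0 0.2"

```text
time: 18.18
eef_pos: [0.5601, -0.122, 0.1608]
tool_rot: [[-0.41, -0.911, 0.035], [-0.912, 0.411, -0.001], [-0.013, -0.032, -0.999]]
wrist_force: [-0.6, 0.5, -2.6]
grip_width: 0.353
```

```bash
python3 plan.py E3 .155
```

```text
t 18.18 pos [ 0.5601 -0.122   0.1608] psi -114.2 world d [-0.1111 -0.227  -0.0058] turn -6.04 tilt [ 0.035 -0.001 -0.999] F [-0.6  0.5 -2.6] w 0.353 q7 -1.97 n 8
0.0316 0.0010 0.0007 -0.75; 0.0314 0.0035 0.0007 -0.75; 0.0310 0.0060 0.0007 -0.75; 0.0305 0.0084 0.0007 -0.75; 0.0297 0.0108 0.0007 -0.75
0.0287 0.0131 0.0007 -0.75; 0.0276 0.0153 0.0007 -0.75; 0.0263 0.0175 0.0007 -0.75;
```

Call:
step_arm --steps "0.020 0.001 0 -0.6 0.2; 0.026 0.002 0 -0.7 0.2; 0.029 0.005 0 -0.75 0.2; 0.030 0.007 0 -0.75 0.2; 0.030 0.010 0 -0.75 0.2"

```text
time: 18.6
eef_pos: [0.5018, -0.242, 0.1578]
tool_rot: [[-0.026, -0.999, 0.036], [-1.0, 0.026, 0.002], [-0.003, -0.036, -0.999]]
wrist_force: [1.2, -0.5, -1.7]
grip_width: 0.352
```

Call:
step_arm --steps "0.029 0.012 0 -0.75 0.2; 0.028 0.014 0 -0.75 0.2; 0.022 0.014 0 -0.5 0.2; 0.010 0.008 0 -0.2 0.2; 0 0 0 0 0.2"

```text
time: 19.02
eef_pos: [0.4513, -0.3442, 0.152]
tool_rot: [[0.214, -0.976, 0.031], [-0.977, -0.214, 0.003], [0.004, -0.031, -1.0]]
wrist_force: [0.1, 0.0, -1.3]
grip_width: 0.356
```

```bash
python3 plan.py E3 .10
```

```text
t 19.02 pos [ 0.4513 -0.3442  0.152 ] psi -77.6 world d [-0.0023 -0.0048 -0.052 ] turn 0.06 tilt [ 0.031  0.003 -1.   ] F [ 0.1  0.  -1.3] w 0.356 q7 -0.88 n 2
0.0021 0.0017 0.0260 0.03; 0.0021 0.0017 0.0260 0.03;
```

Call:
step_arm --steps "0.002 0.002 0.010 0 0.2; 0.002 0.002 0.015 0 0.2; 0 0.001 0.015 0 0.2; 0 0 0.010 0 0.2; 0 0 0 0 0.2"

```text
time: 19.43
eef_pos: [0.4489, -0.3465, 0.0961]
tool_rot: [[0.212, -0.977, 0.03], [-0.977, -0.212, 0.005], [0.001, -0.03, -1.0]]
wrist_force: [-1.1, 0.8, -2.0]
grip_width: 0.358
```

```bash
python3 plan.py E3 .055 2
```

```text
t 19.43 pos [ 0.4489 -0.3465  0.0961] psi -77.8 world d [ 0.0001 -0.0025 -0.0411] turn 0.04 tilt [ 0.03   0.005 -1.   ] F [-1.1  0.8 -2. ] w 0.358 q7 -0.9 n 2
0.0013 0.0002 0.0206 0.02; 0.0013 0.0002 0.0206 0.02;
```

Call:
step_arm --steps "0.0015 0 0.010 0 0.2; 0.0015 0 0.013 0 0.2; 0 0.001 0.011 0 0.2; 0 0.001 0.006 0 0.2; 0 0 0 0 0.2"

```text
time: 19.85
eef_pos: [0.4503, -0.3476, 0.0517]
tool_rot: [[0.215, -0.976, 0.03], [-0.977, -0.215, 0.006], [0.0, -0.03, -1.0]]
wrist_force: [0.2, 0.3, -1.6]
grip_width: 0.351
```

```bash
python3 plan.py E3 .033 2
```

```text
t 19.85 pos [ 0.4503 -0.3476  0.0517] psi -77.6 world d [-0.0013 -0.0014 -0.0187] turn 0.07 tilt [ 0.03   0.006 -1.   ] F [ 0.2  0.3 -1.6] w 0.351 q7 -0.91 n 2
0.0006 0.0008 0.0093 0.03; 0.0006 0.0008 0.0093 0.03;
```

Call:
step_arm --steps "0.0005 0.001 0.004 0 0.2; 0.0005 0.001 0.005 0 0.2; 0 0.001 0.004 0 0.2; 0 0 0.002 0 0.2; 0 0 0 0 0.2"

```text
time: 20.27
eef_pos: [0.448, -0.3496, 0.0355]
tool_rot: [[0.214, -0.976, 0.03], [-0.977, -0.214, 0.006], [0.001, -0.031, -1.0]]
wrist_force: [1.3, 0.3, -1.5]
grip_width: 0.352
```

```bash
python3 plan.py E3 .033 1
```

```text
t 20.27 pos [ 0.448  -0.3496  0.0355] psi -77.6 world d [ 0.001   0.0006 -0.0025] turn 0.06 tilt [ 0.03   0.006 -1.   ] F [ 1.3  0.3 -1.5] w 0.352 q7 -0.91 n 1
-0.0004 -0.0011 0.0025 0.06;
```

Call:
step_arm --steps "-0.0005 -0.001 0.0015 0 0.2; 0 0 0.001 0 0.2; 0 0 0.001 0 0.2"

```text
time: 20.52
eef_pos: [0.449, -0.3497, 0.0327]
tool_rot: [[0.214, -0.976, 0.031], [-0.977, -0.214, 0.005], [0.002, -0.031, -1.0]]
wrist_force: [-8.1, 3.3, 23.9]
grip_width: 0.355
```

```bash
python3 plan.py E3 .033 1
```

```text
t 20.52 pos [ 0.449  -0.3497  0.0327] psi -77.7 world d [0.     0.0007 0.0003] turn 0.06 tilt [ 0.031  0.005 -1.   ] F [-8.1  3.3 23.9] w 0.355 q7 -0.92 n 1
-0.0007 -0.0002 -0.0003 0.06;
```

Seated. Release.

Call:
step_arm --steps "0 0 -0.0005 0 0.6; 0 0 0 0 0.6; 0 0 0 0 0.65; 0 0 -0.006 0 0.65; 0 0 -0.012 0 0.65"

```text
time: 20.93
eef_pos: [0.4484, -0.349, 0.0511]
tool_rot: [[0.214, -0.976, 0.03], [-0.977, -0.214, 0.006], [0.001, -0.031, -1.0]]
wrist_force: [-0.9, 0.2, -0.1]
grip_width: 0.648
```

Call:
step_arm --steps "0 0 -0.02 0 0.65; 0 0 -0.025 0 0.65; 0 0 -0.03 0 0.65; 0 0 -0.025 0 0.65; 0 0 -0.01 0 0.65"

```text
time: 21.35
eef_pos: [0.4446, -0.3486, 0.1697]
tool_rot: [[0.215, -0.976, 0.03], [-0.977, -0.215, 0.007], [-0.0, -0.031, -1.0]]
wrist_force: [1.2, -0.5, 0.1]
grip_width: 0.652
```

```bash
python3 plan.py F4 .17 10; python3 - <<'E'
from h import *
im=get_image('side');save('s7',im)
s=cv2.imread('pics/s7.png')[130:330,200:430]
cv2.imwrite('pics/c7.png',cv2.resize(s,None,fx=3,fy=3))
E
```

```text
t 21.35 pos [ 0.4446 -0.3486  0.1697] psi -77.6 world d [0.1629 0.2056 0.0003] turn 6.16 tilt [ 0.03   0.007 -1.   ] F [ 1.2 -0.5  0.1] w 0.652 q7 -0.86 n 10
-0.0166 -0.0203 -0.0000 0.62; -0.0178 -0.0192 -0.0000 0.62; -0.0190 -0.0180 -0.0000 0.62; -0.0202 -0.0168 -0.0000 0.62; -0.0212 -0.0154 -0.0000 0.62
-0.0222 -0.0140 -0.0000 0.62; -0.0230 -0.0126 -0.0000 0.62; -0.0238 -0.0111 -0.0000 0.62; -0.0244 -0.0095 -0.0000 0.62; -0.0250 -0.0079 -0.0000 0.62
```

View pics/c7.png

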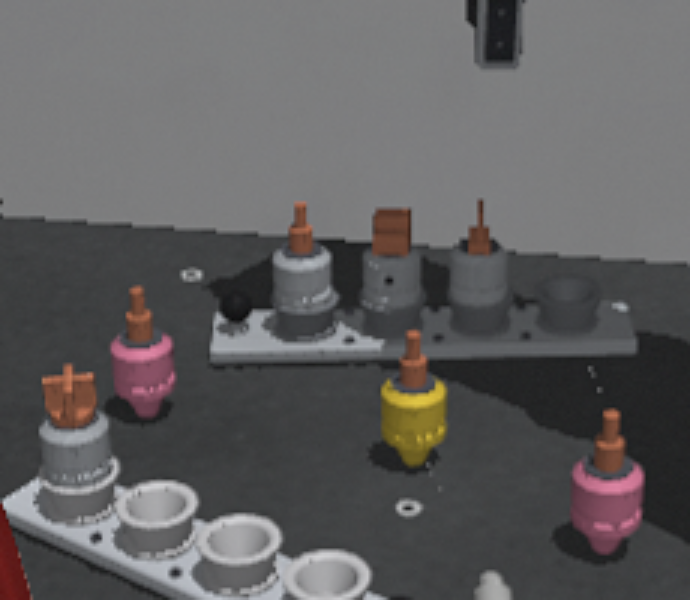

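Three seated; now the cross (F4).

Call:
step_arm --steps "-0.015 -0.019 0 0.6 0.65; -0.018 -0.019 0 0.65 0.65; -0.020 -0.018 0 0.65 0.65; -0.021 -0.017 0 0.65 0.65; -0.022 -0.015 0 0.65 0.65"

```text
time: 21.82
eef_pos: [0.5247, -0.2491, 0.1779]
tool_rot: [[-0.141, -0.989, 0.034], [-0.99, 0.141, 0.0], [-0.005, -0.034, -0.999]]
wrist_force: [0.4, -0.2, -0.2]
grip_width: 0.647
```

Call:
step_arm --steps "-0.022 -0.014 0 0.65 0.65; -0.023 -0.0125 0 0.65 0.65; -0.022 -0.010 0 0.6 0.65; -0.018 -0.007 0 0.4 0.65; -0.008 -0.003 0 0.2 0.65"

```text
time: 22.23
eef_pos: [0.5972, -0.1612, 0.1816]
tool_rot: [[-0.404, -0.914, 0.035], [-0.915, 0.404, 0.002], [-0.016, -0.031, -0.999]]
wrist_force: [-0.5, -0.6, -0.4]
grip_width: 0.648
```

```bash
python3 plan.py F4 .10
```

```text
t 22.23 pos [ 0.5972 -0.1612  0.1816] psi -113.8 world d [ 0.0103  0.0182 -0.0816] turn 0.12 tilt [ 0.035  0.002 -0.999] F [-0.5 -0.6 -0.4] w 0.648 q7 -1.9 n 3
-0.0069 -0.0007 0.0272 0.04; -0.0069 -0.0007 0.0272 0.04; -0.0069 -0.0006 0.0272 0.04;
```

Call:
step_arm --steps "-0.008 -0.0005 0.01 0.1 0.65; -0.006 0 0.02 0 0.65; -0.003 0.0005 0.022 0 0.65; 0 0.001 0.02 0 0.65; 0 0 0.005 0 0.65"

```text
time: 22.65
eef_pos: [0.6096, -0.1395, 0.1053]
tool_rot: [[-0.41, -0.911, 0.04], [-0.912, 0.41, 0.003], [-0.019, -0.036, -0.999]]
wrist_force: [-1.6, -1.1, -0.5]
grip_width: 0.651
```

```bash
python3 plan.py F4 .032 3
```

```text
t 22.65 pos [ 0.6096 -0.1395  0.1053] psi -114.2 world d [-0.0021 -0.0035 -0.0733] turn 0.05 tilt [ 0.04   0.003 -0.999] F [-1.6 -1.1 -0.5] w 0.651 q7 -1.96 n 3
0.0014 0.0002 0.0244 0.02; 0.0014 0.0002 0.0244 0.02; 0.0014 0.0002 0.0244 0.02;
```

Call:
step_arm --steps "0.003 0.001 0.012 0 0.65; 0.001 0.001 0.018 0 0.65; 0 0.001 0.018 0 0.65; 0 0.001 0.010 0 0.65; 0 0 0 0 0.65"

```text
time: 23.07
eef_pos: [0.6066, -0.1415, 0.0465]
tool_rot: [[-0.41, -0.911, 0.04], [-0.912, 0.41, 0.003], [-0.019, -0.035, -0.999]]
wrist_force: [-0.3, 0.4, -0.1]
grip_width: 0.652
```

```bash
python3 plan.py F4 .032 2
```

```text
t 23.07 pos [ 0.6066 -0.1415  0.0465] psi -114.2 world d [ 0.0009 -0.0015 -0.0145] turn 0.05 tilt [ 0.04   0.003 -0.999] F [-0.3  0.4 -0.1] w 0.652 q7 -1.98 n 2
0.0005 -0.0007 0.0073 0.02; 0.0005 -0.0007 0.0073 0.02;
```

Call:
step_arm --steps "0.0005 -0.0005 0.005 0 0.65; 0 0 0.006 0 0.65; 0 0 0.003 0 0.65; 0 0 0 0 0.65"

```text
time: 23.4
eef_pos: [0.6089, -0.1428, 0.0343]
tool_rot: [[-0.41, -0.911, 0.043], [-0.912, 0.411, 0.002], [-0.02, -0.038, -0.999]]
wrist_force: [0.0, -0.8, -0.2]
grip_width: 0.648
```

```bash
python3 plan.py F4 .032 1
```

```text
t 23.4 pos [ 0.6089 -0.1428  0.0343] psi -114.2 world d [-0.0014 -0.0002 -0.0023] turn 0.04 tilt [ 0.043  0.002 -0.999] F [ 0.  -0.8 -0.2] w 0.648 q7 -1.98 n 1
0.0007 0.0012 0.0023 0.04;
```

Call:
step_arm --steps "0.0005 0.0015 0.002 0 0.65; 0 0 0 0 0.2; 0 0 0 0 0.2; 0 0 0 0 0.2; 0 0 0 0 0.2"

```text
time: 23.82
eef_pos: [0.6079, -0.1432, 0.0337]
tool_rot: [[-0.411, -0.911, 0.045], [-0.912, 0.411, 0.002], [-0.02, -0.04, -0.999]]
wrist_force: [0.2, -0.4, -1.4]
grip_width: 0.353
```

Call:
step_arm --steps "0 0 0 0 0.2; 0 0 0 0 0.2"

```text
time: 23.98
eef_pos: [0.6079, -0.1431, 0.0339]
tool_rot: [[-0.411, -0.911, 0.045], [-0.912, 0.411, 0.002], [-0.02, -0.04, -0.999]]
wrist_force: [0.3, 0.0, -1.2]
grip_width: 0.354
```

Call:
step_arm --steps "0 0 -0.006 0 0.2; 0 0 -0.012 0 0.2; 0 0 -0.018 0 0.2; 0 0 -0.02 0 0.2; 0 0 -0.02 0 0.2"

```text
time: 24.4
eef_pos: [0.6019, -0.1423, 0.111]
tool_rot: [[-0.41, -0.911, 0.038], [-0.912, 0.41, 0.004], [-0.019, -0.033, -0.999]]
wrist_force: [0.7, -1.0, -0.2]
grip_width: 0.355
```

Call:
step_arm --steps "0 0 -0.02 0 0.2; 0 0 -0.015 0 0.2; 0 0 -0.005 0 0.2; 0 0 0 0 0.2"

```text
time: 24.73
eef_pos: [0.602, -0.1426, 0.1613]
tool_rot: [[-0.41, -0.911, 0.046], [-0.912, 0.41, 0.002], [-0.021, -0.041, -0.999]]
wrist_force: [-0.0, -0.1, -1.7]
grip_width: 0.349
```

```bash
python3 plan.py E4 .16 11
```

```text
t 24.73 pos [ 0.602  -0.1426  0.1613] psi -114.2 world d [-0.2    -0.2164 -0.0013] turn -6.03 tilt [ 0.046  0.002 -0.999] F [-0.  -0.1 -1.7] w 0.349 q7 -1.94 n 11
0.0254 0.0085 0.0001 -0.55; 0.0249 0.0100 0.0001 -0.55; 0.0243 0.0114 0.0001 -0.55; 0.0236 0.0127 0.0001 -0.55; 0.0228 0.0141 0.0001 -0.55
0.0219 0.0154 0.0001 -0.55; 0.0210 0.0166 0.0001 -0.55; 0.0200 0.0178 0.0001 -0.55; 0.0190 0.0189 0.0001 -0.55; 0.0179 0.0200 0.0001 -0.55
0.0167 0.0209 0.0001 -0.55;
```

Call:
step_arm --steps "0.018 0.006 0 -0.45 0.2; 0.024 0.009 0 -0.55 0.2; 0.025 0.010 0 -0.6 0.2; 0.0245 0.012 0 -0.6 0.2; 0.024 0.0135 0 -0.6 0.2"

```text
time: 25.15
eef_pos: [0.52, -0.234, 0.1558]
tool_rot: [[-0.108, -0.993, 0.047], [-0.994, 0.108, 0.005], [-0.011, -0.047, -0.999]]
wrist_force: [0.1, -0.6, -1.1]
grip_width: 0.352
```

Call:
step_arm --steps "0.023 0.015 0 -0.6 0.2; 0.022 0.016 0 -0.6 0.2; 0.021 0.018 0 -0.6 0.2; 0.020 0.019 0 -0.6 0.2; 0.018 0.020 0 -0.5 0.2"

```text
time: 25.57
eef_pos: [0.4276, -0.3436, 0.1476]
tool_rot: [[0.211, -0.976, 0.044], [-0.977, -0.211, 0.008], [0.001, -0.044, -0.999]]
wrist_force: [0.3, 0.5, -0.8]
grip_width: 0.353
```

```bash
python3 plan.py E4 .13 2
```

```text
t 25.57 pos [ 0.4276 -0.3436  0.1476] psi -77.8 world d [-0.0256 -0.0154 -0.0176] turn 0.03 tilt [ 0.044  0.008 -0.999] F [ 0.3  0.5 -0.8] w 0.353 q7 -0.85 n 2
0.0048 0.0141 0.0088 0.02; 0.0048 0.0141 0.0088 0.02;
```

Call:
step_arm --steps "0.008 0.014 0 0.1 0.2; 0.002 0.006 0.004 0 0.2; 0 0 0.005 0 0.2; 0 0 0 0 0.2"

```text
time: 25.9
eef_pos: [0.4041, -0.362, 0.1344]
tool_rot: [[0.197, -0.98, 0.04], [-0.98, -0.196, 0.009], [-0.001, -0.041, -0.999]]
wrist_force: [-0.7, 0.2, -1.2]
grip_width: 0.353
```

```bash
python3 plan.py E4 .10 2
```

```text
t 25.9 pos [ 0.4041 -0.362   0.1344] psi -78.7 world d [-0.0021  0.003  -0.0344] turn -0.11 tilt [ 0.04   0.009 -0.999] F [-0.7  0.2 -1.2] w 0.353 q7 -0.81 n 2
-0.0017 0.0007 0.0172 -0.05; -0.0017 0.0007 0.0172 -0.05;
```

Call:
step_arm --steps "-0.0015 0.001 0.012 -0.1 0.2; -0.001 0.001 0.015 0 0.2; 0 0.001 0.015 0 0.2; 0 0.001 0.012 0 0.2; 0 0 0 0 0.2"

```text
time: 26.32
eef_pos: [0.4074, -0.3538, 0.0774]
tool_rot: [[0.215, -0.976, 0.042], [-0.977, -0.214, 0.011], [-0.002, -0.043, -0.999]]
wrist_force: [-0.3, 0.9, -1.1]
grip_width: 0.351
```

```bash
python3 plan.py E4 .055 2
```

```text
t 26.32 pos [ 0.4074 -0.3538  0.0774] psi -77.6 world d [-0.0054 -0.0052 -0.0224] turn 0.07 tilt [ 0.042  0.011 -0.999] F [-0.3  0.9 -1.1] w 0.351 q7 -0.83 n 2
0.0020 0.0032 0.0112 0.03; 0.0020 0.0032 0.0112 0.03;
```

Call:
step_arm --steps "0.003 0.004 0.006 0 0.2; 0.0015 0.003 0.008 0 0.2; 0 0.001 0.006 0 0.2; 0 0 0.002 0 0.2; 0 0 0 0 0.2"

```text
time: 26.73
eef_pos: [0.4038, -0.3579, 0.0538]
tool_rot: [[0.219, -0.975, 0.043], [-0.976, -0.219, 0.012], [-0.002, -0.044, -0.999]]
wrist_force: [-0.7, 0.4, -2.5]
grip_width: 0.346
```

```bash
python3 plan.py E4 .0335 2
```

```text
t 26.73 pos [ 0.4038 -0.3579  0.0538] psi -77.4 world d [-0.0018 -0.0011 -0.0203] turn 0.11 tilt [ 0.043  0.012 -0.999] F [-0.7  0.4 -2.5] w 0.346 q7 -0.83 n 2
0.0003 0.0010 0.0101 0.05; 0.0003 0.0010 0.0101 0.05;
```

Call:
step_arm --steps "0.0005 0.0015 0.004 0 0.2; 0 0.001 0.006 0 0.2; 0 0.0005 0.005 0 0.2; 0 0 0.002 0 0.2; 0 0 0 0 0.2"

```text
time: 27.15
eef_pos: [0.4019, -0.3596, 0.0358]
tool_rot: [[0.218, -0.975, 0.044], [-0.976, -0.218, 0.01], [-0.001, -0.045, -0.999]]
wrist_force: [-0.4, 0.3, -1.7]
grip_width: 0.352
```

```bash
python3 plan.py E4 .0335 1
```

```text
t 27.15 pos [ 0.4019 -0.3596  0.0358] psi -77.4 world d [ 0.0001  0.0006 -0.0023] turn 0.1 tilt [ 0.044  0.01  -0.999] F [-0.4  0.3 -1.7] w 0.352 q7 -0.83 n 1
-0.0006 -0.0002 0.0023 0.10;
```

Call:
step_arm --steps "-0.0005 0 0.0015 0 0.2; 0 0 0.001 0 0.2; 0 0 0.0005 0 0.2"

```text
time: 27.4
eef_pos: [0.4016, -0.3595, 0.0334]
tool_rot: [[0.218, -0.975, 0.043], [-0.976, -0.217, 0.01], [-0.0, -0.045, -0.999]]
wrist_force: [-4.9, 4.1, 18.9]
grip_width: 0.353
```

```bash
python3 plan.py E4 .0335 1
```

```text
t 27.4 pos [ 0.4016 -0.3595  0.0334] psi -77.4 world d [0.0004 0.0005 0.0001] turn 0.09 tilt [ 0.043  0.01  -0.999] F [-4.9  4.1 18.9] w 0.353 q7 -0.83 n 1
-0.0004 -0.0005 -0.0001 0.09;
```

Call:
step_arm --steps "0 0 -0.0005 0 0.6; 0 0 0 0 0.6; 0 0 0 0 0.65; 0 0 -0.006 0 0.65; 0 0 -0.012 0 0.65"

```text
time: 27.82
eef_pos: [0.4007, -0.359, 0.0517]
tool_rot: [[0.218, -0.975, 0.043], [-0.976, -0.218, 0.011], [-0.002, -0.044, -0.999]]
wrist_force: [-0.2, 0.1, -0.2]
grip_width: 0.649
```

Call:
step_arm --steps "0 0 -0.02 0 0.65; 0 0 -0.025 0 0.65; 0 0 -0.03 0 0.65; 0 0 -0.03 0 0.65; 0 0 -0.02 0 0.65"

```text
time: 28.23
eef_pos: [0.3939, -0.3585, 0.1839]
tool_rot: [[0.219, -0.975, 0.04], [-0.976, -0.219, 0.015], [-0.005, -0.042, -0.999]]
wrist_force: [0.3, -0.6, 0.4]
grip_width: 0.653
```

Call:
step_arm --steps "-0.015 0 -0.02 0 0.65; -0.025 0 -0.01 0 0.65; -0.03 0 0 0 0.65; -0.03 0 0 0 0.65; -0.02 0 0 0 0.65"

```text
time: 28.65
eef_pos: [0.3672, -0.2427, 0.2266]
tool_rot: [[0.214, -0.975, 0.051], [-0.977, -0.214, 0.005], [0.006, -0.051, -0.999]]
wrist_force: [1.5, -0.3, -0.3]
grip_width: 0.652
```

Call:
step_arm --steps "-0.02 0 0 0 0.65; -0.02 0 0 0 0.65; -0.01 0 0 0 0.65; 0 0 0 0 0.65; 0 0 0 0 0.65"

```text
time: 29.07
eef_pos: [0.3549, -0.1882, 0.2313]
tool_rot: [[0.219, -0.974, 0.055], [-0.976, -0.219, -0.0], [0.012, -0.054, -0.998]]
wrist_force: [-0.2, -0.2, 0.3]
grip_width: 0.647
```

```bash
python3 - <<'E'
from h import *
for n in('side','top'):
    im=get_image(n);save(n+'9',im)
    for o in['pin_electrode','block_electrode','rib_electrode','cross_electrode']:
        for d in find_in(im,o): 
            w=towld(im,d['point'])
            if d['conf']>.4:print(n,o,round(d['conf'],2),w.round(3))
s=cv2.imread('pics/side9.png')[200:270,250:430];t=cv2.imread('pics/top9.png')[150:340,320:470]
cv2.imwrite('pics/c9.png',cv2.resize(s,None,fx=4,fy=4));cv2.imwrite('pics/d9.png',cv2.resize(t,None,fx=3,fy=3))
E
```

```text
side pin_electrode 0.96 [ 0.606 -0.244  0.039]
side pin_electrode 0.93 [ 0.369 -0.159  0.038]
side pin_electrode 0.58 [ 0.545 -0.319  0.054]
side pin_electrode 0.58 [ 0.464 -0.222  0.04 ]
side block_electrode 0.63 [ 0.496 -0.333  0.058]
side rib_electrode 0.82 [ 0.447 -0.342  0.057]
side cross_electrode 0.66 [ 0.404 -0.349  0.057]
top pin_electrode 0.81 [ 0.608 -0.252  0.039]
top pin_electrode 0.8 [ 0.538 -0.326  0.057]
top pin_electrode 0.64 [ 0.46  -0.223  0.044]
top block_electrode 0.61 [ 0.493 -0.335  0.059]
top block_electrode 0.52 [ 0.479 -0.341  0.007]
top rib_electrode 0.8 [ 0.446 -0.346  0.057]
top cross_electrode 0.61 [ 0.447 -0.344  0.062]
top cross_electrode 0.57 [ 0.402 -0.358  0.062]
```

View pics/c9.png

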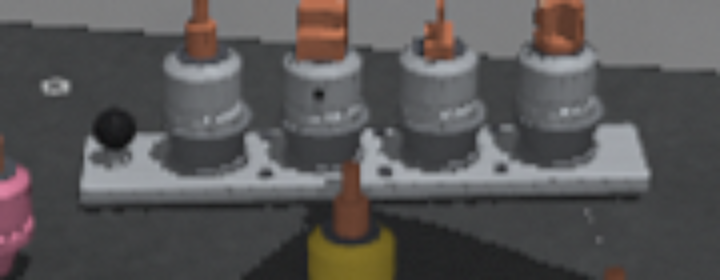

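View pics/d9.png

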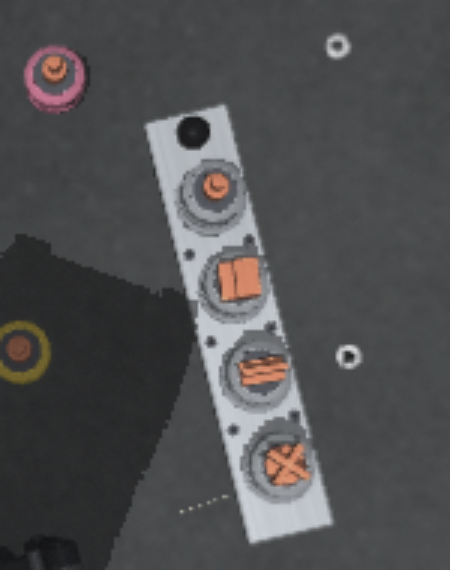

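```bash
python3 -c "
from h import *
o=bot.get_obs();print(o['time'],o['wrist_force'],abs(o['qd']).max());print(job_done())"
```

```text
29.5667 [ 1.08183837 -0.5747693  -0.28308377] 0.0035054994988601325
the job is handed in; nothing more can be done
None
```

I moved all four electrodes upright into the magazine rack and handed the job in at 29.6 s. Counted from the knob, the order is the same as in the transport rack: pin, block, rib, cross.

- **Seating:** Each electrode was pressed down until it met its socket. Peak readings at contact were about 8, 31, 24 and 19 N. In the final side and top pictures all four stand upright at the same height, and the network's positions agree with the measured sockets to about 1 cm or better.
- **Clearance:** The gripper was well clear and the arm at rest at hand-in. I did not move the pink and yellow look-alikes.
- **Checks that were off:**
    - The tool's tilt drifted gradually to about 3°, which did not disturb the seating.
    - In the last top picture the network also reported two false finds: a cross at the rib's place and a block on the rack plate. The pictures show clearly that these are wrong.

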